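# Unload the reflow oven drawer with a spatula

## Robot

A 6-joint arm with a two-finger parallel gripper is mounted at the origin on the work surface. World frame = base frame: x ahead of the robot, y to its left, z up, the work surface at z = 0. Lengths are in m, angles in rad, forces in N, time in s.
With the tool pointing down it reaches from about 0.4 to 0.925 m from the base axis. Payload 12.5 kg.
Tool frame: the origin (TCP) lies on the centre line of the jaws, within the pads' length; the fingertips stand tip_reach ahead of it and the grasp point (between the pads) lies 6 mm ahead of it (tip_reach is the distance from the TCP to the fingertips, in m); z points along the fingers, y is the line along which they close (so a half turn about z gives the same grasp; the last joint's range is limited). The gripper opens to 95 mm and grips with 3 to 60 N. Pads are 20 mm wide; open, the fingers measure 119 mm over their backs; the gripper's body (75 mm by 180 mm) begins 59 mm behind the grasp point.
Start: joints at [1.028, 0.491, 1.559, -0, 1.092, -0.106], TCP at [0.264, 0.566, 0.24] pointing down, gripper open.
Joint ranges: [-3.1, 3.1], [-0.84, 2.19], [0.05, 2.79], [-1.13, 4.28], [0.06, 2.93], [-2.69, 2.69]. Speed limits (rad/s): [2.22, 2.22, 2.79, 3.14, 3.14, 3.14].

## Interface

Orientations are given as a 3x3 rotation matrix whose columns are the frame's x, y, z axes.
In Python, from plant import * gives the robot as it stands. The module is installed in compiled form; this text tells all that it offers.
- The arm moves only by the tool arm_command, never from a script. Its argument "steps" is a list of rows, each an object with "jaw": the finger opening in mm, from 0 to 95.1; "xyz": the shift along the tool's x, y, z scaled (see below), a list of three; "rot": the turn, a rotation vector about the tool's x, y, z scaled (see below), a list of three. In form: [{"jaw": jaw, "xyz": [tx, ty, tz], "rot": [wx, wy, wz]}, ...]. A call has exactly 5 rows; each row shifts and turns the commanded pose from where the row before left it, along the tool's axes as they then stand; what a row does not reach is not made up. The controller multiplies each number of a shift by 40 mm and each number of a turn by 0.12 rad. A row lasts 1/12 s, in which the tool goes at most 41.7 mm and 7.16 degrees, less where a joint would pass 70% of its speed; a pose out of reach is approached as far as the arm can. A call with a number of a shift or a turn outside -1 to 1 is refused whole. A call with a gripper value outside its range is refused whole. The fingers move at their own pace and stop on an object; "force" is the grip in N (left out, the last holds). Time passes only in rows, so rows that do not move let the fingers close, or fill a call up. It gives the time, the measured TCP pose, the force, the opening and the grip force at its end, in the units of the state.
- get_obs(): the state, without advancing time (a new reading comes with each control period).
- snapshot(name): name is "scene" or "top" or "wrist"; returns (picture, depth): 384x512x3 uint8, red, green, blue; 384x512 float32, m along the optical axis (not along the pixel's ray), 0 where there is no reading.
- camera_model(name): a dict with "camera_matrix" (3x3 intrinsics, pixels), "rvec" (rotation vector, rad) and "tvec" (3), from world to camera coordinates, as OpenCV has them; the wrist camera has in their place "tool_from_camera" (4x4, takes a point from camera to tool coordinates, whose origin is the TCP and whose axes are the flange's). Camera axes: x right, y down, z forward; pixel columns grow to the right and rows downward; lengths in m; the calibration is good to about 2 mm. The wrist camera is an equidistant fisheye: a pixel r from the principal point sees the ray r / f radians off the axis. A picture is of the moment at which its call begins: read the wrist's pose just before it. camera_model takes no time and is no camera call.
- close_job(): hands the job in; it is judged then, once.
The state is a dict: "time": time; "joints": joint angles; "joint_velocities": joint speeds; "joint_efforts": joint torques, N m; "tcp_pos": TCP position; "eef_rot": TCP orientation; "force": force on the tool from outside, world axes, zero at the start; "moment": the same for the moment, N m; "opening": finger opening in m; "gripper_force": force on a finger pad.
Only numpy, scipy, OpenCV 4.12 (cv2) and the standard library are available. Lean on these libraries where they do the work, as an engineer would, in place of code of your own. Each camera call takes 0.05 s, during which the arm holds its last target. There are 200 camera calls.

## Task

The circuit panel on the pulled-out drawer of the reflow oven is fresh from the heat, so nothing of the robot may touch it: slide the spatula's blade in under it between the two rest bars, lift it and carry it level to the cooling rack, set it down gently and squarely across the middle of the rack's two bars, and draw the blade out. Then push the empty drawer fully home until its catch takes it, and leave the spatula lying flat on the bench. Leave the reel, the tape roll and the tin where they stand.

Things in the scene. Friction and masses are not known exactly. Their poses are not given: they have to be found in the camera images.
- panel: green circuit panel, 100 (x) x 140 (y) x 2.4 mm, with two rows of red parts 12 mm high on top, about 0.12 kg; origin: centre of its underside, z up. It starts flat on the drawer's two rest bars, its long side (y) across them, up to 20 mm off their middle and 0.1 rad askew. Either way round is equal.
- spatula: cranked steel spatula lying free on the bench, 0.18 kg: flat blade 100 (x) x 70 (y) x 2 mm; from the middle of its rear edge a neck rises steeply to a wooden handle. Origin: centre of the blade's underside; x points to the nose, away from the handle, z up. It stands steadily on its blade; centre of mass 28 mm behind the origin. Held by the handle, its nose can droop a little.
- spatula_grip (a point): where to grip the spatula from above, fingers across its y: centre of the handle's section near its front end, 88 mm behind and 55 mm above the spatula's origin. The handle is parallel to the blade, 18 mm wide (y), 22 mm high, and runs from 63 to 163 mm behind the origin. Axes as the spatula.
- rack: cooling rack, fixed on the bench: aluminium plate 150 x 150 x 8 mm with two steel bars on it, each 150 mm long (along x), 6 mm wide, 16 mm high, centre lines at y = +50 and -50 mm. Between them is a space 94 mm wide, 16 mm high, open at both ends. Origin: centre of the plate's underside; x runs along the bars, away from the robot.
- rack_rest (a point): middle of the rack's rest plane: midway between its two bars at the height of their tops, 24 mm above the bench. Axes as the rack. Empty at the start.
- drawer_rest (a point): middle of the drawer's rest plane, 59 mm above the bench; moves with the drawer. x points into the oven, y across the drawer back to the robot. Two bars 150 mm long (along y), 6 mm wide, 14 mm high stand at x = +50 and -50 mm on a flat tray 200 mm wide with no side rims; the space between them, 94 mm wide and 14 mm high, is open at the tray's sides.
- oven: grey benchtop reflow oven, fixed, 290 mm wide (y), 310 mm deep (x), 150 mm high; origin: foot of its front face's middle, x points into the oven. The drawer's front panel is 230 mm wide, 15 mm thick, its top 106 mm above the bench, its inner face 105 mm in front (-x) of drawer_rest.
- drawer_handle (a point): middle of the drawer's steel bar handle: 120 mm long along y, about 10 mm thick, 75 mm above the bench, 35 mm out from the front panel; 50 mm from the oven's face when the drawer is home. Axes as drawer_rest: pushing along +x closes the drawer.
- drawer (a joint): how far the drawer is out, in m: 0 = home, 0.21 to 0.23 at the start. Slides with about 2 N of friction plus 8 N per m/s; from 13 mm out a sprung catch adds up to 6 N until about 6 mm out, then draws the drawer home to its stop and holds it.
- reel: grey solder reel, 64 mm across, 50 mm high, standing beyond the work; origin: centre of its underside.
- tape: roll of yellow tape lying flat, 100 mm across, 24 mm high; origin: centre of its underside.
- tin: open metal tin, 72 mm across, 85 mm high; origin: centre of its underside.

How it is judged:
On the way, in this order (a step that is already met when the one before it is completed fails the run):
1. the panel is lifted clear of the drawer's bars on the spatula (z of panel in the frame of drawer_rest above 0.015 m and contact force between panel and spatula above 0.3 N), for 0.2 s.
2. the panel lies on the cooling rack's two bars and the blade is drawn out from under it (horizontal distance between panel and rack_rest below 0.03 m and z of panel in the frame of rack_rest between -0.003 and 0.003 m and angle between panel's own z axis and vertical below 0.05 rad and horizontal distance between spatula and panel above 0.09 m and contact force between panel and spatula below 0.05 N), for 0.2 s.
3. the drawer is home on its catch (value of joint drawer below 0.003 m), for 0.2 s.
At the end, for the whole second after the job is handed in: The panel lies flat and at rest on both bars of the cooling rack, its centre within 30 mm of the rack's middle and square to the bars within 0.3 rad; the drawer is home (within 3 mm); the spatula lies flat on the bench, at rest, clear of the panel (horizontal distance between panel and rack_rest below 0.03 m and z of panel in the frame of rack_rest between -0.003 and 0.003 m and angle between panel's own z axis and vertical below 0.05 rad and angle between the x axis of panel and the x axis of rack_rest, either way round below 0.3 rad and linear speed of each of panel, spatula below 0.01 m/s and value of joint drawer below 0.003 m and height (world z) of spatula below 0.004 m and angle between spatula's own z axis and vertical below 0.08 rad and contact force between panel and spatula below 0.05 N); the robot touches nothing.
It fails at once if the gripper or arm touches the hot panel (contact force between any of the fingers, the arm and panel above 0.2 N).
It fails at once if the panel is tilted more than 0.3 rad (angle between panel's own z axis and vertical above 0.3 rad).
It fails at once if the panel is dropped, slammed down or struck (more than 20 N) (contact force between panel and anything else above 20 N).
It fails at once if a bystander is moved more than 20 mm (distance of any of reel, tape, tin from where it was at the start of the episode above 0.02 m).
It also fails if it takes over 72 s, if anything falls off the work surface, if the arm or the gripper's body presses on something with over 40 N, if the wrist force passes 120 N, or if a joint passes its speed limit or range.

## Working session

There is one attempt and no reset: what is moved stays moved. The work goes in short steps, Python scripts to look and compute and a tool call to move; the robot and the scene stay as the last step left them, time stands still between calls to the robot, and variables do not carry over. Pictures are saved under pics/ and viewed, at most 10 in all, crops included, and the job is handed in when it is done.

Besides the shell and the picture viewer there is one more tool, called after ">>>" as name([rows], argument=value, ...), one row to a line, values as JSON. arm_command: Moves the arm, as the interface text tells. Its arguments: {"type":"object","properties":{"steps":{"type":"array","items":{"type":"object","properties":{"jaw":{"type":"number"},"xyz":{"type":"array","items":{"type":"number","minimum":-1,"maximum":1}},"rot":{"type":"array","items":{"type":"number","minimum":-1,"maximum":1}}}}},"force":{"type":"number"}},"required":["steps"]}

```bash
mkdir -p pics
python3 - <<'E'
from plant import *
import cv2,numpy as np
o=get_obs();print({k:np.round(v,3).tolist() for k,v in o.items()})
for n in("scene","top"):
    p,d=snapshot(n);np.savez(n+"0.npz",p=p,d=d);cv2.imwrite(f"pics/{n}0.png",p[:,:,::-1]);print(n,camera_model(n))
print(camera_model("wrist"))
try: print(tip_reach)
except Exception as e: print(e)
E
```

```text
{'time': 0.0, 'joints': [1.028, 0.492, 1.559, -0.0, 1.092, -0.106], 'joint_velocities': [0.001, 0.0, 0.001, -0.002, 0.0, -0.0], 'joint_efforts': [0.001, -61.266, -25.818, 0.069, 0.048, -0.0], 'tcp_pos': [0.264, 0.566, 0.239], 'eef_rot': [[-0.906, 0.423, -0.001], [0.423, 0.906, -0.001], [0.0, -0.001, -1.0]], 'force': [-0.267, 0.51, -0.758], 'moment': [-0.02, 0.073, 0.031], 'gripper_force': 0.0, 'opening': 0.096}
scene {'camera_matrix': array([[379.97443241,   0.        , 252.72546024],
       [  0.        , 379.97443241, 186.01433912],
       [  0.        ,   0.        ,   1.        ]]), 'rvec': array([ 2.14486375,  1.48704678, -0.47948436]), 'tvec': array([-0.24501658, -0.42202715,  1.64166986])}
top {'camera_matrix': array([[452.47355033,   0.        , 253.77646843],
       [  0.        , 452.47355033, 198.3386275 ],
       [  0.        ,   0.        ,   1.        ]]), 'rvec': array([ 2.11958588, -2.16840705,  0.15776317]), 'tvec': array([0.03747014, 0.63362178, 1.09357127])}
{'camera_matrix': array([[297.31863964,   0.        , 256.21492508],
       [  0.        , 297.31863964, 191.1425815 ],
       [  0.        ,   0.        ,   1.        ]]), 'tool_from_camera': array([[ 4.56824465e-04, -9.58846020e-01, -2.83926226e-01,
         7.89050430e-02],
       [ 9.99999009e-01,  8.16061905e-04, -1.14696589e-03,
        -1.08354787e-03],
       [ 1.33146506e-03, -2.83925421e-01,  9.58845442e-01,
        -1.45484816e-01],
       [ 0.00000000e+00,  0.00000000e+00,  0.00000000e+00,
         1.00000000e+00]])}
0.025
```

View pics/scene0.png

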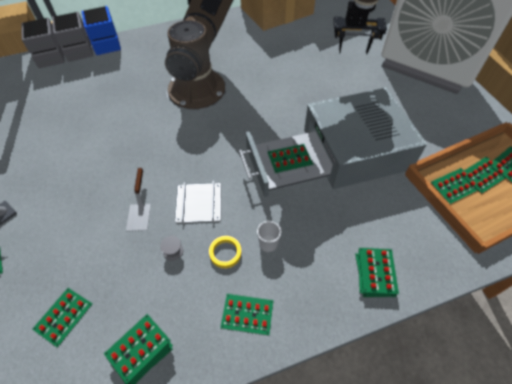

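View pics/top0.png

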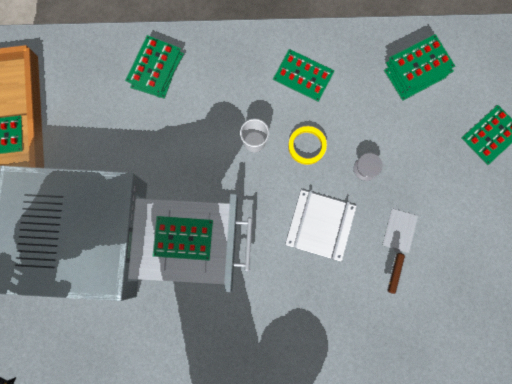

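The top view shows oven left (world +y), drawer with panel at about (182,238), rack (322,225), spatula with blade (400,230) and handle (396,272), tin (255,133), tape (308,145), reel (369,165). I'll measure these from depth.

```bash
cat > h.py <<'E'
import cv2,numpy as np
from plant import *
def world(n,d):
    c=camera_model(n);K=c["camera_matrix"];R=cv2.Rodrigues(c["rvec"])[0];t=np.asarray(c["tvec"]).ravel()
    v,u=np.indices(d.shape);P=np.stack([(u-K[0,2])/K[0,0]*d,(v-K[1,2])/K[1,1]*d,d],-1)
    return (P-t)@R
def rect(m,W):
    pts=W[m][:,:2].astype(np.float32);r=cv2.minAreaRect(pts*1000);return np.round(r[0],1),np.round(r[1],1),round(r[2],1),len(pts),np.round(np.median(W[m][:,2])*1000,1)
E
cat > m.py <<'E'
from h import *
for n in("top","scene"):
    f=np.load(n+"0.npz");p=f["p"].astype(int);d=f["d"];W=world(n,d);X,Y,Z=W[...,0],W[...,1],W[...,2]
    r,g,b=p[...,0],p[...,1],p[...,2];ok=d>0
    box=lambda x0,x1,y0,y1:ok&(X>x0)&(X<x1)&(Y>y0)&(Y<y1)
    if n=="top":
        for uv in((182,238),(322,225),(400,215),(396,272),(255,133),(308,128),(369,165),(160,190),(233,240),(247,240),(126,235),(80,230),(60,350)): print(uv,np.round(W[uv[1],uv[0]]*1000))
    np.savez("w_"+n,W=W)
    cen=W
    def comp(m,name):
        k,l,s,_=cv2.connectedComponentsWithStats(m.astype(np.uint8))
        for i in range(1,k):
            if s[i,4]>60: print(n,name,rect(l==i,W))
    near=ok&(np.hypot(X,Y)<1.05)&(X>0.2)
    comp(near&(g>r+25)&(g>b+20),"green")
    comp(near&(r>180)&(g>150)&(b<90),"yellow")
    comp(near&(r>g+30)&(r<150)&(Z<.1)&(Y<0),"handle")
    comp(near&(Z>.005)&(Z<.04)&(r>190)&(b>190),"rack")
    comp(near&(Z>.03)&(Z<.06)&(Y<.0),"reel/handle z")
    comp(near&(Z>.075)&(Z<.095),"tin z")
    comp(near&(Z>.098)&(Z<.12)&(Y>0),"front z")
    comp(near&(Z>.14)&(Z<.16)&(Y>0.2),"oven top")
E
python3 m.py
```

```text
(182, 238) [538. 201.  62.]
(322, 225) [ 567. -152.    3.]
(400, 215) [ 588. -356.    5.]
(396, 272) [ 444. -317.   64.]
(255, 133) [819.  16.  -0.]
(308, 128) [ 822. -124.   24.]
(369, 165) [ 713. -272.   48.]
(160, 190) [669. 269.  -0.]
(233, 240) [528.  75. 100.]
(247, 240) [528.  42.  78.]
(126, 235) [542. 315. 148.]
(80, 230) [555. 419. 150.]
(60, 350) [269. 516.   1.]
top green (array([ 979.8, -119.3]), array([140. , 104.1]), 61.8, 1354, np.float64(1.5))
top green (array([991.1, 286.7]), array([107.3, 120.5]), 66.2, 1109, np.float64(34.4))
top green (array([ 937.2, -388.5]), array([139.9,  69.8]), 68.9, 1141, np.float64(65.2))
top green (array([ 790.1, -608.2]), array([100.9, 115.4]), 41.1, 1057, np.float64(1.8))
top green (array([803. , 662.9]), array([54.4, 61.1]), 8.1, 242, np.float64(17.2))
top green (array([538.8, 200.2]), array([138. ,  98.5]), 84.6, 1649, np.float64(60.5))
top yellow (array([ 782.4, -122.1]), array([ 97.4, 110.5]), 62.3, 594, np.float64(22.2))
top handle (array([ 441.1, -318.7]), array([15.2, 95.4]), 71.4, 231, np.float64(64.9))
top rack (array([ 567.2, 
[... 1952 characters left out ...]
y([524.1,  43.8]), array([ 21.5, 128.4]), 85.9, 92, np.float64(78.2))
scene tin z (array([699.2, 452.6]), array([312.2,  39.8]), 78.5, 293, np.float64(85.5))
scene tin z (array([797.4,  18. ]), array([70.6, 69.5]), 7.9, 109, np.float64(81.5))
scene front z (array([283.8, 922.5]), array([198.7,  26.8]), 35.1, 208, np.float64(110.7))
scene front z (array([626.5, 388.9]), array([423.9, 213.8]), 42.4, 436, np.float64(109.9))
scene front z (array([524.1,  80.8]), array([ 16.3, 235.9]), 85.4, 265, np.float64(104.6))
scene oven top (array([288.2, 918.3]), array([210.6,  24.2]), 35.1, 242, np.float64(150.0))
scene oven top (array([555.3, 466.5]), array([316.3, 295.4]), 85.7, 5775, np.float64(148.6))
```

```bash
cat >> h.py <<'E'
from scipy.spatial.transform import Rotation as Ro
def rotm(phi,p=0):  # phi: heading of the blade's nose (rad), p: tool turned nose-up
    c,s=np.cos(phi),np.sin(phi)
    R=np.array([[-c,-s,0],[-s,c,0],[0,0,-1.]]);return R@Ro.from_rotvec([0,-p,0]).as_matrix()
def plan(*way,start=None):
    """way: (xyz, R, rows)... prints the rows, rounded, simulating the commanded pose"""
    o=get_obs() if start is None else None
    P,R=(np.array(o["tcp_pos"]),np.array(o["eef_rot"])) if start is None else start
    for xyz,Rt,n in way:
        for k in range(n,0,-1):
            w=Ro.from_matrix(R.T@Rt).as_rotvec()/k; t=R.T@(np.array(xyz)-P)/k
            a=np.round(t/.04,2);b=np.round(w/.12,2)
            print(list(map(float,a)),list(map(float,b)),"!" if max(abs(np.r_[a,b]))>1 else "")
            P=P+R@(a*.04);R=R@Ro.from_rotvec(b*.12).as_matrix()
        print("->",np.round(P,4))
    return P,R
def show():
    o=get_obs();R=np.array(o["eef_rot"]);print("t",round(o["time"],2),"tcp",np.round(o["tcp_pos"],4),"phi",np.round(np.arctan2(-R[1,0],-R[0,0]),4),"z",np.round(R[:,2],4),"F",np.round(o["force"],1),"M",np.round(o["moment"],2),"open",np.round(o["opening"],4),"gf",np.round(o["gripper_force"],1),"q",np.round(o["joints"],3))
E
python3 -c "
from h import *
f=-.31
plan(([.44,.1,.24],rotm(f),15),([.465,-.329,.2],rotm(f),15))"
```

```text
[-0.59, -0.58, -0.0] [-0.0, -0.0, -0.07] 
[-0.59, -0.59, -0.0] [-0.0, -0.0, -0.07] 
[-0.58, -0.59, -0.0] [-0.0, -0.0, -0.07] 
[-0.58, -0.59, -0.0] [-0.0, -0.0, -0.07] 
[-0.57, -0.6, -0.0] [-0.0, -0.0, -0.07] 
[-0.57, -0.6, -0.0] [-0.0, -0.0, -0.07] 
[-0.57, -0.61, -0.0] [-0.0, -0.0, -0.07] 
[-0.56, -0.61, -0.0] [-0.0, -0.0, -0.07] 
[-0.55, -0.62, -0.0] [-0.0, -0.0, -0.07] 
[-0.55, -0.62, -0.0] [-0.0, -0.0, -0.07] 
[-0.54, -0.63, -0.0] [-0.0, -0.0, -0.07] 
[-0.54, -0.63, -0.0] [-0.0, -0.0, -0.07] 
[-0.53, -0.64, -0.0] [-0.0, -0.0, -0.07] 
[-0.53, -0.65, -0.01] [-0.0, -0.0, -0.07] 
[-0.53, -0.64, -0.0] [-0.01, -0.0, -0.08] 
-> [0.4401 0.1001 0.2398]
[-0.26, -0.67, 0.07] [0.0, -0.0, 0.0] 
[-0.26, -0.67, 0.07] [0.0, -0.0, 0.0] 
[-0.26, -0.67, 0.07] [0.0, -0.0, 0.0] 
[-0.26, -0.67, 0.07] [0.0, -0.0, 0.0] 
[-0.26, -0.67, 0.06] [0.0, -0.0, 0.0] 
[-0.26, -0.67, 0.07] [0.0, -0.0, 0.0] 
[-0.26, -0.67, 0.06] [0.0, -0.0, 0.0] 
[-0.26, -0.67, 0.07] [0.0, -0.0, 0.0] 
[-0.25, -0.67, 0.06] [0.0, -0.0, 0.0] 
[-0.26, -0.67, 0.07] [0.0, -0.0, 0.0] 
[-0.25, -0.67, 0.06] [0.0, -0.0, 0.0] 
[-0.26, -0.66, 0.07] [0.0, -0.0, 0.0] 
[-0.25, -0.67, 0.06] [0.0, -0.0, 0.0] 
[-0.26, -0.66, 0.07] [0.0, -0.0, 0.0] 
[-0.25, -0.67, 0.06] [0.0, -0.0, 0.0] 
-> [ 0.465  -0.329   0.2001]
```

>>> arm_command([
  {"jaw": 95,"xyz": [-0.59,-0.59,0],"rot": [0,0,-0.07]},
  {"jaw": 95,"xyz": [-0.59,-0.59,0],"rot": [0,0,-0.07]},
  {"jaw": 95,"xyz": [-0.58,-0.59,0],"rot": [0,0,-0.07]},
  {"jaw": 95,"xyz": [-0.58,-0.59,0],"rot": [0,0,-0.07]},
  {"jaw": 95,"xyz": [-0.57,-0.6,0],"rot": [0,0,-0.07]},
])

```text
time: 0.52
tcp_pos: [0.3225, 0.4093, 0.2394]
eef_rot: [[-0.923, 0.384, -0.0], [0.384, 0.923, -0.0], [0.0, -0.0, -1.0]]
force: [0.3, 0.2, 0.2]
opening: 0.0947
gripper_force: 0.0
```

>>> arm_command([
  {"jaw": 95,"xyz": [-0.57,-0.6,0],"rot": [0,0,-0.07]},
  {"jaw": 95,"xyz": [-0.57,-0.61,0],"rot": [0,0,-0.07]},
  {"jaw": 95,"xyz": [-0.56,-0.61,0],"rot": [0,0,-0.07]},
  {"jaw": 95,"xyz": [-0.55,-0.62,0],"rot": [0,0,-0.07]},
  {"jaw": 95,"xyz": [-0.55,-0.62,0],"rot": [0,0,-0.07]},
])

```text
time: 0.93
tcp_pos: [0.3814, 0.2541, 0.2395]
eef_rot: [[-0.939, 0.345, -0.0], [0.345, 0.939, -0.0], [0.0, -0.0, -1.0]]
force: [0.9, -0.1, -0.3]
opening: 0.0945
gripper_force: 0.0
```

>>> arm_command([
  {"jaw": 95,"xyz": [-0.54,-0.63,0],"rot": [0,0,-0.07]},
  {"jaw": 95,"xyz": [-0.54,-0.63,0],"rot": [0,0,-0.07]},
  {"jaw": 95,"xyz": [-0.53,-0.64,0],"rot": [0,0,-0.07]},
  {"jaw": 95,"xyz": [-0.53,-0.64,0],"rot": [0,0,-0.07]},
  {"jaw": 95,"xyz": [-0.53,-0.64,0],"rot": [0,0,-0.08]},
])

```text
time: 1.35
tcp_pos: [0.4403, 0.0987, 0.2396]
eef_rot: [[-0.953, 0.304, -0.0], [0.304, 0.953, 0.0], [0.0, 0.0, -1.0]]
force: [0.4, 1.3, 0.3]
opening: 0.0947
gripper_force: 0.0
```

>>> arm_command([
  {"jaw": 95,"xyz": [-0.26,-0.67,0.07],"rot": [0,0,0]},
  {"jaw": 95,"xyz": [-0.26,-0.67,0.07],"rot": [0,0,0]},
  {"jaw": 95,"xyz": [-0.26,-0.67,0.07],"rot": [0,0,0]},
  {"jaw": 95,"xyz": [-0.26,-0.67,0.07],"rot": [0,0,0]},
  {"jaw": 95,"xyz": [-0.26,-0.67,0.07],"rot": [0,0,0]},
])

```text
time: 1.77
tcp_pos: [0.4487, -0.0445, 0.2254]
eef_rot: [[-0.952, 0.305, -0.0], [0.305, 0.952, 0.0], [0.0, 0.0, -1.0]]
force: [0.7, 0.9, -0.5]
opening: 0.0945
gripper_force: 0.0
```

>>> arm_command([
  {"jaw": 95,"xyz": [-0.26,-0.67,0.07],"rot": [0,0,0]},
  {"jaw": 95,"xyz": [-0.26,-0.67,0.07],"rot": [0,0,0]},
  {"jaw": 95,"xyz": [-0.26,-0.67,0.07],"rot": [0,0,0]},
  {"jaw": 95,"xyz": [-0.26,-0.67,0.07],"rot": [0,0,0]},
  {"jaw": 95,"xyz": [-0.26,-0.67,0.07],"rot": [0,0,0]},
])

```text
time: 2.18
tcp_pos: [0.4573, -0.188, 0.2113]
eef_rot: [[-0.952, 0.305, -0.0], [0.305, 0.952, 0.0], [0.0, 0.0, -1.0]]
force: [-0.0, 0.7, 0.3]
opening: 0.0946
gripper_force: 0.0
```

>>> arm_command([
  {"jaw": 95,"xyz": [-0.25,-0.67,0.06],"rot": [0,0,0]},
  {"jaw": 95,"xyz": [-0.25,-0.67,0.06],"rot": [0,0,0]},
  {"jaw": 95,"xyz": [-0.25,-0.66,0.06],"rot": [0,0,0]},
  {"jaw": 95,"xyz": [-0.25,-0.66,0.06],"rot": [0,0,0]},
  {"jaw": 95,"xyz": [-0.25,-0.66,0.06],"rot": [0,0,0]},
])

```text
time: 2.6
tcp_pos: [0.4645, -0.3297, 0.1992]
eef_rot: [[-0.952, 0.305, -0.0], [0.305, 0.952, 0.0], [0.0, 0.0, -1.0]]
force: [1.1, -0.1, -0.1]
opening: 0.095
gripper_force: 0.0
```

```bash
python3 -c "
from h import *
show();o=get_obs()
p,d=snapshot('wrist');np.savez('w1.npz',p=p,d=d,P=o['tcp_pos'],R=o['eef_rot']);cv2.imwrite('pics/w1.png',p[:,:,::-1]);show()"
```

```text
t 2.6 tcp [ 0.4645 -0.3297  0.1992] phi -0.3098 z [-4.e-04  4.e-04 -1.e+00] F [ 1.1 -0.1 -0.1] M [ 0.01 -0.    0.01] open 0.095 gf 0.0 q [-0.733  0.458  1.743  0.     0.941 -1.994]
t 2.65 tcp [ 0.4649 -0.3339  0.1987] phi -0.3112 z [ 3.0e-04 -1.3e-03 -1.0e+00] F [-2.  -2.2 -1.9] M [-0.1   0.08  0.  ] open 0.0948 gf 0.0 q [-7.380e-01  4.610e-01  1.738e+00 -1.000e-03  9.410e-01 -1.997e+00]
```

View pics/w1.png

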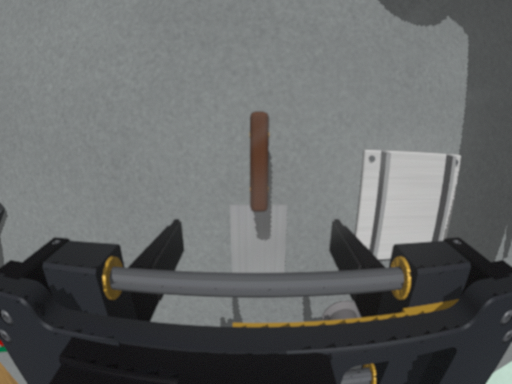

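The wrist view shows the handle at (259,112–212), blade edges at columns 230–287, rack at upper right (its plate 360–460). I'll convert these through the fisheye model.

```bash
cat >> h.py <<'E'
def wworld(d,P,R):
    c=camera_model("wrist");K=c["camera_matrix"];T=np.array(c["tool_from_camera"])
    v,u=np.indices(d.shape);x=(u-K[0,2])/K[0,0];y=(v-K[1,2])/K[1,1];th=np.hypot(x,y)+1e-9
    k=np.tan(th)/th;C=np.stack([x*k*d,y*k*d,d],-1)
    return (C@T[:3,:3].T+T[:3,3])@np.array(R).T+np.array(P)
E
python3 - <<'E'
from h import *
f=np.load('w1.npz');p=f['p'].astype(int);W=wworld(f['d'],f['P'],f['R'])
r,g,b=p[...,0],p[...,1],p[...,2]
m=(r>g+25)&(r<170)&(f['d']>0);m[230:]=0;m[:,:200]=0;m[:,320:]=0
print(rect(m&(W[...,2]>.058),W),rect(m,W))
for uv in((259,125),(259,160),(259,200),(240,240),(275,240),(232,208),(284,208),(231,265),(286,265),(410,200),(150,150)): print(uv,np.round(W[uv[1],uv[0]]*1000,1))
# blade by brightness along rows
for v in(215,225,240,255,262):
    row=p[v,205:315].sum(1);gr=np.diff(row.astype(float));lo=205+np.argmax(gr[:50])+.5;hi=205+50+np.argmin(gr[50:])+.5
    A,B=W[v,int(lo)],W[v,int(hi)];print(v,lo,hi,np.round(A*1000,1),np.round(B*1000,1))
E
```

```text
(array([ 429.6, -317.3]), array([12.8, 70.3]), 69.5, 539, np.float64(66.3)) (array([ 429.6, -317.3]), array([12.8, 70.3]), 69.5, 539, np.float64(66.3))
(259, 125) [ 406.8 -310.2   66.9]
(259, 160) [ 438.3 -320.2   67.5]
(259, 200) [ 476.6 -332.3   66.5]
(240, 240) [ 541.2 -377.7    1.4]
(275, 240) [ 554.2 -334.9    2.7]
(232, 208) [ 496.6 -372.9    2.3]
(284, 208) [ 515.8 -312.1    3. ]
(231, 265) [ 573.2 -401.5    0.8]
(286, 265) [ 596.1 -331.6    0. ]
(410, 200) [ 556.2 -149.3    8.5]
(150, 150) [ 396.5 -445.7   -0. ]
215 229.5 285.5 [ 5.049e+02 -3.799e+02  2.000e-01] [ 525.2 -313.5    2.5]
225 230.5 255.5 [ 517.3 -382.8    2.1] [ 526.9 -353.     1.8]
240 230.5 285.5 [ 537.2 -389.9    1.8] [ 558.2 -322.8    2.7]
255 231.5 284.5 [ 558.1 -396.     2.1] [ 579.4 -329.9    1.8]
262 231.5 283.5 [ 568.7 -399.9    1. ] [ 588.8 -334.     2.7]
```

```bash
python3 -c "
from h import *
plan(([.4723,-.3313,.061],rotm(-.308),5))"
```

```text
[-0.03, 0.02, 0.69] [-0.0, 0.0, -0.01] 
[-0.03, 0.03, 0.69] [-0.0, 0.0, -0.0] 
[-0.03, 0.02, 0.69] [-0.0, 0.0, -0.01] 
[-0.03, 0.03, 0.69] [-0.0, 0.0, -0.0] 
[-0.04, 0.02, 0.68] [-0.01, 0.01, -0.01] 
-> [ 0.4725 -0.3314  0.0611]
```

>>> arm_command([
  {"jaw": 95,"xyz": [-0.03,0.02,0.69],"rot": [0,0,0]},
  {"jaw": 95,"xyz": [-0.03,0.02,0.69],"rot": [0,0,0]},
  {"jaw": 60,"xyz": [-0.03,0.02,0.69],"rot": [0,0,0]},
  {"jaw": 50,"xyz": [-0.03,0.02,0.69],"rot": [0,0,0]},
  {"jaw": 40,"xyz": [-0.03,0.02,0.68],"rot": [0,0,0]},
])

```text
time: 3.07
tcp_pos: [0.4715, -0.326, 0.0606]
eef_rot: [[-0.952, 0.305, -0.0], [0.305, 0.952, 0.0], [0.0, 0.0, -1.0]]
force: [0.2, -0.1, -0.3]
opening: 0.0802
gripper_force: 0.0
```

```bash
python3 -c "
from h import *
show();plan(([.4723,-.3313,.061],rotm(-.308),2))"
```

```text
t 3.07 tcp [ 0.4715 -0.326   0.0606] phi -0.3097 z [-2.e-04  3.e-04 -1.e+00] F [ 0.2 -0.1 -0.3] M [-0.01 -0.    0.01] open 0.0802 gf 0.0 q [-0.72   0.655  1.843  0.     0.644 -1.981]
[-0.03, -0.06, -0.01] [0.0, -0.0, -0.01] 
[-0.03, -0.06, -0.0] [0.0, -0.0, -0.0] 
-> [ 0.4724 -0.3313  0.061 ]
```

>>> arm_command([
  {"jaw": 40,"xyz": [-0.02,-0.06,0],"rot": [0,0,0]},
  {"jaw": 25,"xyz": [-0.02,-0.06,0],"rot": [0,0,0]},
  {"jaw": 10,"xyz": [0,0,0],"rot": [0,0,0]},
  {"jaw": 5,"xyz": [0,0,0],"rot": [0,0,0]},
  {"jaw": 5,"xyz": [0,0,0],"rot": [0,0,0]},
], force=60)

```text
time: 3.48
tcp_pos: [0.4722, -0.3318, 0.0636]
eef_rot: [[-0.952, 0.305, 0.002], [0.305, 0.952, -0.001], [-0.002, -0.001, -1.0]]
force: [-0.5, 0.1, -0.3]
opening: 0.0472
gripper_force: 0.0
```

>>> arm_command([
  {"jaw": 5,"xyz": [0,0,0],"rot": [0,0,0]},
  {"jaw": 5,"xyz": [0,0,0],"rot": [0,0,0]},
  {"jaw": 5,"xyz": [0,0,0],"rot": [0,0,0]},
  {"jaw": 5,"xyz": [0,0,0],"rot": [0,0,0]},
  {"jaw": 5,"xyz": [0,0,0],"rot": [0,0,0]},
])

```text
time: 3.9
tcp_pos: [0.4718, -0.3313, 0.0622]
eef_rot: [[-0.952, 0.305, 0.0], [0.305, 0.952, 0.0], [-0.0, 0.0, -1.0]]
force: [-0.2, -0.1, 3.1]
opening: 0.0177
gripper_force: 59.9
```

```bash
python3 -c "
from h import *
show()"
```

```text
t 3.9 tcp [ 0.4718 -0.3313  0.0622] phi -0.3096 z [ 2.e-04  0.e+00 -1.e+00] F [-0.2 -0.1  3.1] M [0.21 0.07 0.01] open 0.0177 gf 59.9 q [-0.727  0.655  1.834  0.     0.652 -1.988]
```

```bash
cat > k.py <<'E'
from h import *
from scipy.optimize import least_squares,fsolve
D=np.array([(.492,1.559,.6245,.239),(.458,1.743,.5696,.1992),(.655,1.843,.5732,.0606),(.655,1.834,.5765,.0622)])
mod=lambda k,q2,q3:(k[0]+k[1]*np.sin(q2)+k[2]*np.sin(q2+q3+k[3]),k[4]+k[1]*np.cos(q2)+k[2]*np.cos(q2+q3+k[3]))
f=lambda k:np.r_[mod(k,D[:,0],D[:,1])[0]-D[:,2],mod(k,D[:,0],D[:,1])[1]-D[:,3]]
s=least_squares(f,[0,.6,.6,0,.0]);print(s.x,np.abs(s.fun).max())
for r in(.33,.36,.38,.40,.42):
  for z in(.08,.112,.2):
    x,_,ok,_=fsolve(lambda q:np.array(mod(s.x,*q))-(r,z),[.3,2.2],full_output=1);print(r,z,ok,np.round(x,2),"q5",round(np.pi-sum(x),2))
E
python3 k.py
```

```text
[ 0.0042054   0.58234713  0.41173917  0.09607507 -0.04982796] 0.00019358345818518835
0.33 0.08 1 [0.42 2.41] q5 0.31
0.33 0.112 1 [0.33 2.38] q5 0.43
0.33 0.2 1 [0.13 2.26] q5 0.75
0.36 0.08 1 [0.44 2.34] q5 0.36
0.36 0.112 1 [0.36 2.31] q5 0.47
0.36 0.2 1 [0.17 2.2 ] q5 0.76
0.38 0.08 1 [0.45 2.29] q5 0.39
0.38 0.112 1 [0.38 2.27] q5 0.5
0.38 0.2 1 [0.2  2.16] q5 0.77
0.4 0.08 1 [0.47 2.25] q5 0.42
0.4 0.112 1 [0.4  2.22] q5 0.52
0.4 0.2 1 [0.23 2.12] q5 0.79
0.42 0.08 1 [0.48 2.2 ] q5 0.45
0.42 0.112 1 [0.42 2.18] q5 0.55
0.42 0.2 1 [0.26 2.08] q5 0.8
```

>>> arm_command([
  {"jaw": 5,"xyz": [0,0,-0.3],"rot": [0,0,0]},
  {"jaw": 5,"xyz": [0,0,-0.8],"rot": [0,0,0]},
  {"jaw": 5,"xyz": [0,0,-1],"rot": [0,0,0]},
  {"jaw": 5,"xyz": [0,0,-1],"rot": [0,0,0]},
  {"jaw": 5,"xyz": [0,0,-0.6],"rot": [0,0,0]},
])

```text
time: 4.32
tcp_pos: [0.4721, -0.3316, 0.2146]
eef_rot: [[-0.952, 0.305, 0.003], [0.305, 0.952, -0.002], [-0.003, -0.001, -1.0]]
force: [0.5, -0.8, -1.9]
opening: 0.0178
gripper_force: 59.9
```

```bash
python3 -c "
from h import *
show();o=get_obs()
p,d=snapshot('wrist');np.savez('w2.npz',p=p,d=d,P=o['tcp_pos'],R=o['eef_rot'])
W=wworld(d,o['tcp_pos'],o['eef_rot'])
for v in range(205,290,6): print(v,[np.round(W[v,u]*1000,1).tolist() for u in (240,278)])
cv2.imwrite('pics/w2.png',p[:,:,::-1])
n='scene';p,d=snapshot(n);np.savez('scene2.npz',p=p,d=d);show()
W=world(n,d);O=np.array([.5485,-.3555]);X=np.array([.953,-.303]);Yv=np.array([.303,.953])
u=(W[...,:2]-O)@X;v=(W[...,:2]-O)@Yv;m=(abs(u)<.046)&(abs(v)<.031)&(W[...,2]>.1)&(W[...,2]<.2)
A=np.c_[u[m],v[m],np.ones(m.sum())];print(m.sum(),np.linalg.lstsq(A,W[m][:,2],rcond=None)[0])
"
```

```text
t 4.32 tcp [ 0.4721 -0.3316  0.2146] phi -0.3095 z [ 0.0027 -0.0024 -1.    ] F [ 0.5 -0.8 -1.9] M [-0.09  0.02  0.03] open 0.0178 gf 59.9 q [-0.727  0.448  1.711  0.     0.979 -1.988]
205 [[441.6, -332.1, 215.7], [524.2, -321.1, 1.0]]
211 [[444.6, -333.1, 216.1], [532.8, -323.5, -0.9]]
217 [[448.1, -334.4, 214.9], [539.7, -325.7, 2.0]]
223 [[451.4, -335.5, 214.7], [465.4, -317.4, 196.2]]
229 [[454.7, -336.6, 214.7], [465.0, -317.9, 205.5]]
235 [[458.1, -337.8, 214.6], [465.1, -318.4, 212.9]]
241 [[461.3, -338.9, 215.1], [464.7, -318.8, 221.0]]
247 [[464.3, -339.8, 216.1], [464.9, -319.3, 227.1]]
253 [[467.3, -340.8, 217.2], [464.8, -319.7, 233.3]]
259 [[470.6, -341.9, 217.7], [465.0, -320.1, 238.6]]
265 [[473.0, -342.6, 219.9], [466.1, -320.6, 242.1]]
271 [[477.0, -344.0, 219.4], [468.0, -321.3, 244.1]]
277 [[442.3, -328.6, 283.1], [445.7, -317.5, 283.3]]
283 [[443.4, -328.9, 284.7], [447.0, -318.0, 284.6]]
289 [[445.9, -329.8, 284.2], [448.7, -318.5, 285.2]]
t 4.42 tcp [ 0.4727 -0.3322  0.215 ] phi -0.3094 z [ 0.0056 -0.0049 -1.    ] F [-0.1 -0.  -2.3] M [0.07 0.07 0.02] open 0.0179 gf 59.9 q [-0.727  0.448  1.711  0.     0.975 -1.988]
517 [ 0.00049435 -0.00631354  0.15713334]
```

Run:
```python
from h import *
f=np.load("top0.npz");p=f["p"].astype(int);W=world("top",f["d"]);X,Y,Z=W[...,0],W[...,1],W[...,2]
r,g,b=p[...,0],p[...,1],p[...,2]
O=np.array([.5323,.1945]);a=np.array([.997,-.077]);x=np.array([.077,.997])
A=(W[...,:2]-O)@a;B=(W[...,:2]-O)@x
m=(abs(B)<.09)&(abs(A)<.085)&(abs(A)>.060)
for sgn in(-1,1):
  for lo,hi in((-.07,-.03),(.03,.07)):
    q=m&(np.sign(A)==sgn)&(B>lo)&(B<hi)&(Z>.052)
    print(sgn,q.sum(),np.round([B[q].mean(),Z[q].mean(),A[q].min(),A[q].max()],4) if q.sum() else "")
q=(abs(B)<.09)&(abs(A)<.098)&(abs(A)>.08)&(Z>.03)&(Z<.06);print("tray z",np.median(Z[q]),q.sum())
q=(g>r+25)&(g>b+20)&(abs(A)<.09)&(abs(B)<.1);c,s,t=cv2.minAreaRect((np.c_[A[q],B[q]]*1000).astype(np.float32));print("panel in drawer",c,s,t, np.median(Z[q]))
f=np.load("scene2.npz");W=world("scene",f["d"]);
q=(np.hypot(W[...,0]-.6,W[...,1]+.3)<.05)
print("bench z scene",np.median(W[q][:,2]))
R=rotm(-.31);s=plan(([.45,-.02,.215],rotm(-.2),15),([.3438,.2091,.215],rotm(-.077),15))
```

```text
-1 17 [-0.0501  0.0572 -0.0749 -0.06  ]
-1 19 [ 0.0492  0.0581 -0.0753 -0.0606]
1 12 [-0.0502  0.058   0.0603  0.0731]
1 14 [0.0499 0.0578 0.0602 0.0727]
tray z 0.0441828607075049 1041
panel in drawer (6.062664031982422, 6.135658264160156) (138.043212890625, 98.5354995727539) 89.05817413330078 0.06053789093302503
bench z scene -0.0014297155387279679
[0.19, 0.48, -0.0] [-0.0, 0.0, -0.06] 
[0.19, 0.49, -0.0] [-0.0, 0.0, -0.06] 
[0.19, 0.49, -0.0] [-0.0, 0.0, -0.06] 
[0.18, 0.49, -0.0] [-0.0, 0.0, -0.06] 
[0.18, 0.49, -0.0] [-0.0, 0.01, -0.06] 
[0.18, 0.49, -0.0] [-0.0, 0.0, -0.06] 
[0.17, 0.49, -0.0] [-0.0, 0.0, -0.06] 
[0.17, 0.49, -0.0] [-0.0, 0.01, -0.06] 
[0.17, 0.49, -0.01] [-0.0, 0.0, -0.06] 
[0.16, 0.5, -0.0] [-0.0, 0.01, -0.06] 
[0.16, 0.5, -0.01] [-0.01, 0.0, -0.06] 
[0.16, 0.5, -0.0] [-0.0, 0.01, -0.06] 
[0.15, 0.5, -0.0] [-0.01, 0.0, -0.06] 
[0.15, 0.5, -0.01] [-0.0, 0.01, -0.07] 
[0.15, 0.5, -0.0] [-0.01, 0.0, -0.06] 
-> [ 0.4499 -0.0198  0.2149]
[0.25, 0.34, -0.0] [0.0, 0.0, -0.07] 
[0.25, 0.34, -0.0] [0.0, 0.0, -0.07] 
[0.24, 0.34, -0.0] [0.0, 0.0, -0.07] 
[0.24, 0.35, -0.0] [0.0, 0.0, -0.07] 
[0.24, 0.35, -0.0] [0.0, 0.0, -0.07] 
[0.23, 0.35, -0.0] [0.0, 0.0, -0.07] 
[0.23, 0.35, -0.0] [0.0, 0.0, -0.07] 
[0.23, 0.35, -0.0] [0.0, 0.0, -0.07] 
[0.23, 0.35, -0.0] [0.0, 0.0, -0.07] 
[0.22, 0.36, -0.0] [0.0, 0.0, -0.07] 
[0.22, 0.36, -0.0] [0.0, 0.0, -0.07] 
[0.22, 0.36, -0.0] [0.0, 0.0, -0.06] 
[0.21, 0.36, -0.0] [0.0, 0.0, -0.07] 
[0.21, 0.36, -0.0] [0.0, 0.0, -0.06] 
[0.21, 0.37, -0.0] [0.0, 0.0, -0.07] 
-> [0.3439 0.2092 0.2148]
```

>>> arm_command([
  {"jaw": 5,"xyz": [0.08,0.2,0],"rot": [0,0,-0.03]},
  {"jaw": 5,"xyz": [0.16,0.4,0],"rot": [0,0,-0.05]},
  {"jaw": 5,"xyz": [0.19,0.49,0],"rot": [0,0,-0.06]},
  {"jaw": 5,"xyz": [0.19,0.49,0],"rot": [0,0,-0.06]},
  {"jaw": 5,"xyz": [0.18,0.49,0],"rot": [0,0,-0.06]},
])

```text
time: 4.83
tcp_pos: [0.4643, -0.241, 0.2083]
eef_rot: [[-0.962, 0.275, -0.003], [0.275, 0.962, 0.002], [0.003, 0.001, -1.0]]
force: [0.6, 0.4, -1.9]
opening: 0.0178
gripper_force: 59.9
```

>>> arm_command([
  {"jaw": 5,"xyz": [0.18,0.49,0],"rot": [0,0,-0.06]},
  {"jaw": 5,"xyz": [0.18,0.49,0],"rot": [0,0,-0.06]},
  {"jaw": 5,"xyz": [0.17,0.49,0],"rot": [0,0,-0.06]},
  {"jaw": 5,"xyz": [0.17,0.49,0],"rot": [0,0,-0.06]},
  {"jaw": 5,"xyz": [0.17,0.49,0],"rot": [0,0,-0.06]},
])

```text
time: 5.25
tcp_pos: [0.4561, -0.1373, 0.2085]
eef_rot: [[-0.971, 0.24, -0.003], [0.239, 0.971, 0.002], [0.003, 0.001, -1.0]]
force: [0.2, 0.1, -1.5]
opening: 0.0176
gripper_force: 59.9
```

>>> arm_command([
  {"jaw": 5,"xyz": [0.16,0.5,0],"rot": [0,0,-0.06]},
  {"jaw": 5,"xyz": [0.16,0.5,0],"rot": [0,0,-0.06]},
  {"jaw": 5,"xyz": [0.16,0.5,0],"rot": [0,0,-0.06]},
  {"jaw": 5,"xyz": [0.15,0.5,0],"rot": [0,0,-0.06]},
  {"jaw": 5,"xyz": [0.15,0.5,0],"rot": [0,0,-0.06]},
])

```text
time: 5.67
tcp_pos: [0.4482, -0.0331, 0.2087]
eef_rot: [[-0.979, 0.204, -0.003], [0.204, 0.979, 0.001], [0.003, 0.0, -1.0]]
force: [0.4, 0.4, -0.4]
opening: 0.0176
gripper_force: 59.9
```

```bash
python3 -c "
from h import *
show();plan(([.3438,.2091,.215],rotm(-.077),15))"
```

```text
t 5.67 tcp [ 0.4482 -0.0331  0.2087] phi -0.2058 z [-3.2e-03  9.0e-04 -1.0e+00] F [ 0.4  0.4 -0.4] M [ 0.04  0.05 -0.02] open 0.0176 gf 59.9 q [-0.221  0.286  2.007  0.     0.852 -1.586]
[0.25, 0.36, -0.01] [0.0, -0.0, -0.07] 
[0.25, 0.36, -0.01] [0.0, -0.0, -0.07] 
[0.25, 0.36, -0.01] [0.0, -0.0, -0.07] 
[0.24, 0.37, -0.01] [0.0, -0.0, -0.07] 
[0.24, 0.37, -0.01] [0.0, -0.0, -0.07] 
[0.24, 0.37, -0.01] [0.0, -0.0, -0.07] 
[0.23, 0.37, -0.01] [0.0, -0.0, -0.07] 
[0.23, 0.37, -0.01] [0.0, -0.0, -0.07] 
[0.23, 0.38, -0.01] [0.0, -0.0, -0.07] 
[0.23, 0.38, -0.01] [0.0, -0.0, -0.07] 
[0.22, 0.38, -0.01] [0.0, -0.01, -0.07] 
[0.22, 0.38, -0.01] [0.0, -0.0, -0.08] 
[0.22, 0.38, -0.01] [0.0, -0.01, -0.07] 
[0.21, 0.39, -0.01] [0.0, -0.0, -0.08] 
[0.2, 0.39, -0.01] [0.0, -0.01, -0.07] 
-> [0.344  0.2093 0.2151]
```

>>> arm_command([
  {"jaw": 5,"xyz": [0.25,0.36,-0.01],"rot": [0,0,-0.07]},
  {"jaw": 5,"xyz": [0.25,0.36,-0.01],"rot": [0,0,-0.07]},
  {"jaw": 5,"xyz": [0.25,0.36,-0.01],"rot": [0,0,-0.07]},
  {"jaw": 5,"xyz": [0.24,0.37,-0.01],"rot": [0,0,-0.07]},
  {"jaw": 5,"xyz": [0.24,0.37,-0.01],"rot": [0,0,-0.07]},
])

```text
time: 6.08
tcp_pos: [0.4133, 0.0472, 0.2107]
eef_rot: [[-0.987, 0.163, -0.003], [0.163, 0.987, 0.0], [0.003, -0.0, -1.0]]
force: [0.6, -0.2, -1.8]
opening: 0.0177
gripper_force: 59.9
```

>>> arm_command([
  {"jaw": 5,"xyz": [0.24,0.37,-0.01],"rot": [0,0,-0.07]},
  {"jaw": 5,"xyz": [0.23,0.37,-0.01],"rot": [0,0,-0.07]},
  {"jaw": 5,"xyz": [0.23,0.37,-0.01],"rot": [0,0,-0.07]},
  {"jaw": 5,"xyz": [0.23,0.38,-0.01],"rot": [0,0,-0.07]},
  {"jaw": 5,"xyz": [0.23,0.38,-0.01],"rot": [0,0,-0.07]},
])

```text
time: 6.5
tcp_pos: [0.3783, 0.1277, 0.2128]
eef_rot: [[-0.993, 0.122, -0.003], [0.122, 0.993, -0.0], [0.003, -0.001, -1.0]]
force: [0.5, 0.3, -0.9]
opening: 0.0173
gripper_force: 59.9
```

>>> arm_command([
  {"jaw": 5,"xyz": [0.22,0.38,-0.01],"rot": [0,0,-0.07]},
  {"jaw": 5,"xyz": [0.22,0.38,-0.01],"rot": [0,0,-0.08]},
  {"jaw": 5,"xyz": [0.22,0.38,-0.01],"rot": [0,0,-0.07]},
  {"jaw": 5,"xyz": [0.21,0.39,-0.01],"rot": [0,0,-0.08]},
  {"jaw": 5,"xyz": [0.2,0.39,-0.01],"rot": [0,0,-0.07]},
])

```text
time: 6.92
tcp_pos: [0.3437, 0.2083, 0.2148]
eef_rot: [[-0.997, 0.077, -0.003], [0.077, 0.997, -0.001], [0.003, -0.001, -1.0]]
force: [0.5, 0.1, -2.0]
opening: 0.0177
gripper_force: 59.9
```

>>> arm_command([
  {"jaw": 5,"xyz": [0,0,0],"rot": [0,0,0]},
  {"jaw": 5,"xyz": [0,0,0],"rot": [0,0,0]},
  {"jaw": 5,"xyz": [0,0,0],"rot": [0,0,0]},
  {"jaw": 5,"xyz": [0,0,0],"rot": [0,0,0]},
  {"jaw": 5,"xyz": [0,0,0],"rot": [0,0,0]},
])

```text
time: 7.33
tcp_pos: [0.3456, 0.2072, 0.2158]
eef_rot: [[-0.997, 0.079, -0.001], [0.079, 0.997, -0.0], [0.001, -0.0, -1.0]]
force: [0.3, 1.2, -1.9]
opening: 0.0178
gripper_force: 59.9
```

```bash
cat > b.py <<'E'
from h import *
import sys
# blade pose seen by a fixed camera, relative to tcp
show();o=get_obs();P=np.array(o["tcp_pos"]);R=np.array(o["eef_rot"])
a=-R[:2,0]/np.linalg.norm(R[:2,0]);b=np.array([-a[1],a[0]])
for n in("top","scene"):
    p,d=snapshot(n);np.savez(f"{n}_{sys.argv[1]}.npz",p=p,d=d);cv2.imwrite(f"pics/{n}_{sys.argv[1]}.png",p[:,:,::-1]);W=world(n,d)
    u=(W[...,:2]-P[:2])@a;v=(W[...,:2]-P[:2])@b;h=W[...,2]-P[2]
    m=(u>.035)&(u<.14)&(abs(v)<.045)&(abs(h+.058)<.012)
    if m.sum()<30: print(n,"few",m.sum());continue
    m2=m&(abs(v)<.031)&(u>.045)&(u<.125)
    c=np.linalg.lstsq(np.c_[u[m2]-.08,v[m2],np.ones(m2.sum())],h[m2],rcond=None)[0]
    print(n,m.sum(),m2.sum(),"slope u,v",np.round(c[:2],4),"top rel tcp at u=80:",np.round(c[2]*1000,1),"u range",np.round(np.percentile(u[m],[1,99])*1000,1),"v",np.round(np.percentile(v[m],[1,99])*1000,1))
E
python3 b.py pre
```

```text
t 7.33 tcp [0.3456 0.2072 0.2158] phi -0.079 z [-5.e-04 -2.e-04 -1.e+00] F [ 0.3  1.2 -1.9] M [0.04 0.12 0.03] open 0.0178 gf 59.9 q [ 0.376  0.21   2.098  0.     0.835 -1.116]
top 1356 1010 slope u,v [-0.005  -0.0011] top rel tcp at u=80: -61.1 u range [ 36.6 129.6] v [-33.2  35.5]
scene 420 291 slope u,v [-0.0094  0.0091] top rel tcp at u=80: -61.4 u range [ 36.  132.2] v [-34.8  34.4]
```

>>> arm_command([
  {"jaw": 5,"xyz": [0,0,0.4],"rot": [0,0,0]},
  {"jaw": 5,"xyz": [0,0,0.6],"rot": [0,0,0]},
  {"jaw": 5,"xyz": [0,0,0.6],"rot": [0,0,0]},
  {"jaw": 5,"xyz": [0,0,0.5],"rot": [0,0,0]},
  {"jaw": 5,"xyz": [0,0,0.4],"rot": [0,0,0]},
])

```text
time: 7.85
tcp_pos: [0.3454, 0.2074, 0.1148]
eef_rot: [[-0.997, 0.079, -0.001], [0.079, 0.997, -0.0], [0.001, -0.0, -1.0]]
force: [0.1, -0.2, -1.1]
opening: 0.0175
gripper_force: 59.9
```

>>> arm_command([
  {"jaw": 5,"xyz": [0,0,0],"rot": [0,0,0]},
  {"jaw": 5,"xyz": [0,0,0],"rot": [0,0,0]},
  {"jaw": 5,"xyz": [0,0,0],"rot": [0,0,0]},
  {"jaw": 5,"xyz": [0,0,0],"rot": [0,0,0]},
  {"jaw": 5,"xyz": [0,0,0],"rot": [0,0,0]},
])

```text
time: 8.27
tcp_pos: [0.3459, 0.2079, 0.1169]
eef_rot: [[-0.997, 0.078, 0.002], [0.078, 0.997, 0.001], [-0.002, 0.001, -1.0]]
force: [-0.7, 0.4, -1.4]
opening: 0.0181
gripper_force: 59.9
```

```bash
python3 b.py low
```

```text
t 8.27 tcp [0.3459 0.2079 0.1169] phi -0.0781 z [ 1.7e-03  8.0e-04 -1.0e+00] F [-0.7  0.4 -1.4] M [-0.01  0.08  0.01] open 0.0181 gf 59.9 q [ 0.377  0.392  2.212  0.     0.535 -1.116]
top 1156 849 slope u,v [0.0019 0.002 ] top rel tcp at u=80: -60.9 u range [ 36.6 133.8] v [-33.8  36.1]
scene 389 274 slope u,v [-0.0057 -0.0112] top rel tcp at u=80: -61.9 u range [ 36.6 133.7] v [-35.4  35.3]
```

>>> arm_command([
  {"jaw": 5,"xyz": [0,0,0.11],"rot": [0,0,0]},
  {"jaw": 5,"xyz": [0,0,0],"rot": [0,0,0]},
  {"jaw": 5,"xyz": [-0.1,0,0],"rot": [0,0,0]},
  {"jaw": 5,"xyz": [-0.2,0,0],"rot": [0,0,0]},
  {"jaw": 5,"xyz": [-0.2,0,0],"rot": [0,0,0]},
])

```text
time: 8.78
tcp_pos: [0.3664, 0.2063, 0.1117]
eef_rot: [[-0.997, 0.078, 0.0], [0.078, 0.997, 0.0], [-0.0, 0.0, -1.0]]
force: [0.4, 0.1, -2.0]
opening: 0.0173
gripper_force: 59.9
```

```bash
python3 b.py in1
```

```text
t 8.78 tcp [0.3664 0.2063 0.1117] phi -0.0777 z [ 4.e-04  2.e-04 -1.e+00] F [ 0.4  0.1 -2. ] M [0.05 0.07 0.04] open 0.0173 gf 59.9 q [ 0.355  0.42   2.177  0.     0.544 -1.138]
top 1386 823 slope u,v [ 0.031  -0.0046] top rel tcp at u=80: -60.9 u range [ 37.7 139. ] v [-43.3  43.5]
scene 423 258 slope u,v [0.0243 0.0034] top rel tcp at u=80: -61.1 u range [ 36.6 138.7] v [-42.7  41.9]
```

>>> arm_command([
  {"jaw": 5,"xyz": [-0.2,0,0],"rot": [0,0,0]},
  {"jaw": 5,"xyz": [-0.22,0,0],"rot": [0,0,0]},
  {"jaw": 5,"xyz": [-0.22,0,0],"rot": [0,0,0]},
  {"jaw": 5,"xyz": [-0.22,0,0],"rot": [0,0,0]},
  {"jaw": 5,"xyz": [-0.22,0,0],"rot": [0,0,0]},
])

```text
time: 9.3
tcp_pos: [0.4096, 0.2027, 0.1116]
eef_rot: [[-0.997, 0.078, 0.0], [0.078, 0.997, 0.0], [-0.0, 0.0, -1.0]]
force: [0.0, 0.9, -1.2]
opening: 0.0176
gripper_force: 59.9
```

```bash
python3 -c "
from h import *
show()"
```

```text
t 9.3 tcp [0.4096 0.2027 0.1116] phi -0.0781 z [ 2.e-04  1.e-04 -1.e+00] F [ 0.   0.9 -1.2] M [ 0.06  0.08 -0.  ] open 0.0176 gf 59.9 q [ 0.315  0.456  2.093  0.     0.592 -1.178]
```

>>> arm_command([
  {"jaw": 5,"xyz": [-0.22,0,0],"rot": [0,0,0]},
  {"jaw": 5,"xyz": [-0.22,0,0],"rot": [0,0,0]},
  {"jaw": 5,"xyz": [-0.22,0,0],"rot": [0,0,0]},
  {"jaw": 5,"xyz": [-0.22,0,0],"rot": [0,0,0]},
  {"jaw": 5,"xyz": [-0.21,0,0],"rot": [0,0,0]},
])

```text
time: 9.72
tcp_pos: [0.4529, 0.1993, 0.1116]
eef_rot: [[-0.997, 0.078, 0.0], [0.078, 0.997, 0.0], [-0.0, 0.0, -1.0]]
force: [-1.5, 0.3, -2.8]
opening: 0.018
gripper_force: 59.9
```

>>> arm_command([
  {"jaw": 5,"xyz": [0,0,0],"rot": [0,0,0]},
  {"jaw": 5,"xyz": [0,0,0],"rot": [0,0,0]},
  {"jaw": 5,"xyz": [0,0,0],"rot": [0,0,0]},
  {"jaw": 5,"xyz": [0,0,-0.03],"rot": [0,0,0]},
  {"jaw": 5,"xyz": [0,0,-0.05],"rot": [0,0,0]},
])

```text
time: 10.13
tcp_pos: [0.4516, 0.1995, 0.1149]
eef_rot: [[-0.997, 0.078, -0.001], [0.078, 0.997, -0.0], [0.001, -0.0, -1.0]]
force: [-0.6, -0.2, -1.2]
opening: 0.018
gripper_force: 59.9
```

>>> arm_command([
  {"jaw": 5,"xyz": [0,0,-0.05],"rot": [0,0,0]},
  {"jaw": 5,"xyz": [0,0,-0.05],"rot": [0,0,0]},
  {"jaw": 5,"xyz": [0,0,-0.05],"rot": [0,0,0]},
  {"jaw": 5,"xyz": [0,0,-0.05],"rot": [0,0,0]},
  {"jaw": 5,"xyz": [0,0,-0.05],"rot": [0,0,0]},
])

```text
time: 10.55
tcp_pos: [0.4519, 0.1994, 0.125]
eef_rot: [[-0.997, 0.078, -0.0], [0.078, 0.997, 0.0], [0.0, 0.0, -1.0]]
force: [-0.5, -0.1, -2.0]
opening: 0.0174
gripper_force: 59.9
```

```bash
python3 b.py lift1
```

```text
t 10.55 tcp [0.4519 0.1994 0.125 ] phi -0.078 z [-1.e-04  1.e-04 -1.e+00] F [-0.5 -0.1 -2. ] M [ 0.08  0.2  -0.01] open 0.0174 gf 59.9 q [ 0.282  0.471  1.995  0.     0.675 -1.211]
top 1111 609 slope u,v [-0.0102  0.0031] top rel tcp at u=80: -57.6 u range [ 37.9 135.3] v [-44.   44.2]
scene 561 316 slope u,v [ 0.0049 -0.0019] top rel tcp at u=80: -57.0 u range [ 36.5 138.3] v [-44.3  43.6]
```

>>> arm_command([
  {"jaw": 5,"xyz": [0,0,-0.08],"rot": [0,0,0]},
  {"jaw": 5,"xyz": [0,0,-0.12],"rot": [0,0,0]},
  {"jaw": 5,"xyz": [0,0,-0.18],"rot": [0,0,0]},
  {"jaw": 5,"xyz": [0,0,-0.24],"rot": [0,0,0]},
  {"jaw": 5,"xyz": [0,0,-0.3],"rot": [0,0,0]},
])

```text
time: 11.07
tcp_pos: [0.4519, 0.1994, 0.1624]
eef_rot: [[-0.997, 0.078, -0.0], [0.078, 0.997, -0.0], [0.0, -0.0, -1.0]]
force: [-0.1, -0.2, -2.1]
opening: 0.0176
gripper_force: 59.9
```

>>> arm_command([
  {"jaw": 5,"xyz": [0,0,-0.3],"rot": [0,0,0]},
  {"jaw": 5,"xyz": [0,0,-0.3],"rot": [0,0,0]},
  {"jaw": 5,"xyz": [0,0,-0.3],"rot": [0,0,0]},
  {"jaw": 5,"xyz": [0,0,-0.2],"rot": [0,0,0]},
  {"jaw": 5,"xyz": [0,0,-0.1],"rot": [0,0,0]},
])

```text
time: 11.48
tcp_pos: [0.4523, 0.1995, 0.2113]
eef_rot: [[-0.997, 0.078, 0.002], [0.078, 0.997, 0.001], [-0.002, 0.001, -1.0]]
force: [0.7, -0.2, -3.6]
opening: 0.0178
gripper_force: 59.9
```

```bash
cat > pn.py <<'E'
from h import *
import sys
show();o=get_obs();P=np.array(o["tcp_pos"]);R=np.array(o["eef_rot"]);a=-R[:2,0];b=np.array([-a[1],a[0]])
for n in("top","scene"):
    p,d=snapshot(n);np.savez(f"{n}_{sys.argv[1]}.npz",p=p,d=d);cv2.imwrite(f"pics/{n}_{sys.argv[1]}.png",p[:,:,::-1]);W=world(n,d);p=p.astype(int)
    r,g,bb=p[...,0],p[...,1],p[...,2]
    q=(g>r+25)&(g>bb+20)&(d>0)&(W[...,0]>.35)&(W[...,0]<.7)&(abs(W[...,1])<.35)
    A=(W[q][:,:2]-P[:2])@a;B=(W[q][:,:2]-P[:2])@b
    print(n,"panel world",rect(q,W),"in tool (ahead,left)",np.round(cv2.minAreaRect((np.c_[A,B]*1000).astype(np.float32))[0],1))
    zt=W[q][:,2];k=abs(zt-np.median(zt))<.008
    c=np.linalg.lstsq(np.c_[A[k],B[k],np.ones(k.sum())],zt[k],rcond=None)[0];print("  slope",np.round(c[:2],3),"z",np.round(np.median(zt),4))
E
python3 pn.py up
```

```text
t 11.48 tcp [0.4523 0.1995 0.2113] phi -0.078 z [ 2.e-03  7.e-04 -1.e+00] F [ 0.7 -0.2 -3.6] M [ 0.01  0.18 -0.03] open 0.0178 gf 59.9 q [ 0.282  0.341  1.908  0.     0.89  -1.211]
top panel world (array([544.1, 199.6]), array([147.5, 100.9]), 78.3, 1678, np.float64(152.7)) in tool (ahead,left) [91.6  7.3]
  slope [-0.    -0.001] z 0.1527
scene panel world (array([501.8, 254. ]), array([150.5, 277.7]), 38.8, 485, np.float64(151.9)) in tool (ahead,left) [45.1 58.2]
  slope [ 0.009 -0.   ] z 0.1519
```

Run:
```python
from h import *
f=np.load("top0.npz");W=world("top",f["d"]);X,Y,Z=W[...,0],W[...,1],W[...,2]
m=(Z>.004)&(Z<.035)&(abs(X-.567)<.12)&(abs(Y+.147)<.12);k,l,s,_=cv2.connectedComponentsWithStats(m.astype(np.uint8));i=1+np.argmax(s[1:,4]);print(rect(l==i,W))
m=(Z>.015)&(Z<.035)&(abs(X-.567)<.12)&(abs(Y+.147)<.12);k,l,s,_=cv2.connectedComponentsWithStats(m.astype(np.uint8))
for i in range(1,k):
    if s[i,4]>40: print("bar",rect(l==i,W))
f=np.load("top_up.npz");p=f["p"].astype(int);W=world("top",f["d"]);Z=W[...,2]
q=(p[...,1]>p[...,0]+25)&(p[...,1]>p[...,2]+20)&(Z>.145)&(Z<.172)&(W[...,1]>.1)&(W[...,1]<.29);print(rect(q,W))
n=20
plan(([.4916,-.1236,.2113],rotm(-.313),n))
```

```text
(array([ 567.5, -146.7]), array([152.5, 155.3]), 71.8, 3114, np.float64(7.7))
bar (array([ 582.6, -100.2]), array([  6.3, 149.4]), 72.2, 152, np.float64(23.2))
bar (array([ 551.7, -195.1]), array([  7.1, 149.7]), 72.1, 168, np.float64(22.5))
(array([539.4, 201.1]), array([140.3,  99.1]), 84.4, 1667, np.float64(152.6))
[-0.08, -0.4, -0.0] [0.0, 0.0, 0.1] 
[-0.09, -0.4, -0.0] [0.0, 0.0, 0.1] 
[-0.09, -0.4, -0.0] [0.0, 0.0, 0.1] 
[-0.09, -0.4, -0.0] [0.0, 0.0, 0.1] 
[-0.1, -0.39, -0.0] [0.0, 0.0, 0.1] 
[-0.1, -0.39, -0.0] [0.0, 0.0, 0.1] 
[-0.11, -0.39, -0.0] [0.0, 0.0, 0.1] 
[-0.11, -0.39, -0.0] [0.0, 0.0, 0.1] 
[-0.12, -0.39, -0.0] [0.0, 0.0, 0.1] 
[-0.12, -0.39, -0.0] [0.0, 0.0, 0.1] 
[-0.13, -0.39, -0.0] [0.0, 0.0, 0.1] 
[-0.13, -0.38, -0.0] [0.0, 0.0, 0.1] 
[-0.14, -0.38, -0.0] [0.0, 0.0, 0.09] 
[-0.14, -0.38, -0.0] [0.0, 0.0, 0.1] 
[-0.15, -0.38, -0.0] [0.0, 0.0, 0.09] 
[-0.15, -0.38, -0.01] [0.0, 0.0, 0.1] 
[-0.16, -0.38, -0.0] [0.0, 0.0, 0.09] 
[-0.16, -0.37, -0.01] [0.0, 0.0, 0.1] 
[-0.16, -0.37, -0.0] [0.0, 0.0, 0.09] 
[-0.17, -0.37, -0.01] [0.01, 0.01, 0.1] 
-> [ 0.4918 -0.1235  0.2115]
```

View pics/top_up.png

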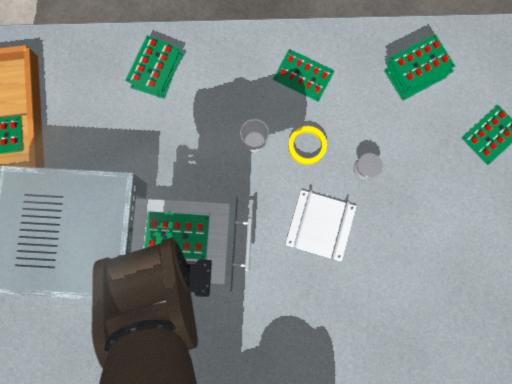

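The picture shows the panel at (180,235) raised on the blade, level, with the arm behind it. The rack's bars give its centre (567,-148) and heading -0.312. Carrying now.

>>> arm_command([
  {"jaw": 5,"xyz": [-0.02,-0.1,0],"rot": [0,0,0.03]},
  {"jaw": 5,"xyz": [-0.04,-0.2,0],"rot": [0,0,0.05]},
  {"jaw": 5,"xyz": [-0.06,-0.3,0],"rot": [0,0,0.07]},
  {"jaw": 5,"xyz": [-0.09,-0.4,0],"rot": [0,0,0.1]},
  {"jaw": 5,"xyz": [-0.09,-0.4,0],"rot": [0,0,0.1]},
])

```text
time: 12.0
tcp_pos: [0.4585, 0.1414, 0.209]
eef_rot: [[-0.993, 0.12, -0.001], [0.12, 0.993, -0.0], [0.001, -0.0, -1.0]]
force: [0.1, 0.3, -3.1]
opening: 0.0177
gripper_force: 59.9
```

>>> arm_command([
  {"jaw": 5,"xyz": [-0.09,-0.4,0],"rot": [0,0,0.1]},
  {"jaw": 5,"xyz": [-0.1,-0.39,0],"rot": [0,0,0.1]},
  {"jaw": 5,"xyz": [-0.1,-0.39,0],"rot": [0,0,0.1]},
  {"jaw": 5,"xyz": [-0.11,-0.39,0],"rot": [0,0,0.1]},
  {"jaw": 5,"xyz": [-0.11,-0.39,0],"rot": [0,0,0.1]},
])

```text
time: 12.42
tcp_pos: [0.4674, 0.0606, 0.209]
eef_rot: [[-0.984, 0.18, -0.001], [0.18, 0.984, -0.0], [0.001, -0.0, -1.0]]
force: [0.2, -0.2, -2.1]
opening: 0.0173
gripper_force: 59.9
```

>>> arm_command([
  {"jaw": 5,"xyz": [-0.12,-0.39,0],"rot": [0,0,0.1]},
  {"jaw": 5,"xyz": [-0.12,-0.39,0],"rot": [0,0,0.1]},
  {"jaw": 5,"xyz": [-0.13,-0.39,0],"rot": [0,0,0.1]},
  {"jaw": 5,"xyz": [-0.13,-0.38,0],"rot": [0,0,0.1]},
  {"jaw": 5,"xyz": [-0.14,-0.38,0],"rot": [0,0,0.1]},
])

```text
time: 12.83
tcp_pos: [0.4766, -0.0202, 0.209]
eef_rot: [[-0.971, 0.239, -0.001], [0.239, 0.971, 0.0], [0.001, -0.0, -1.0]]
force: [0.0, -0.0, -2.5]
opening: 0.018
gripper_force: 59.9
```

```bash
python3 -c "
from h import *
show();plan(([.4916,-.1236,.2113],rotm(-.3115),9))"
```

```text
t 12.83 tcp [ 0.4766 -0.0202  0.209 ] phi -0.2412 z [-1.3e-03  2.0e-04 -1.0e+00] F [ 0.  -0.  -2.5] M [ 0.04  0.18 -0.02] open 0.018 gf 59.9 q [-0.181  0.322  1.947 -0.     0.873 -1.51 ]
[-0.11, -0.27, -0.01] [-0.0, -0.0, 0.07] 
[-0.11, -0.27, -0.01] [-0.0, -0.0, 0.06] 
[-0.11, -0.27, -0.01] [-0.0, -0.0, 0.07] 
[-0.12, -0.27, -0.0] [-0.0, -0.0, 0.06] 
[-0.12, -0.26, -0.01] [-0.0, -0.0, 0.07] 
[-0.12, -0.26, -0.0] [-0.0, -0.0, 0.06] 
[-0.12, -0.26, -0.01] [-0.0, -0.0, 0.07] 
[-0.12, -0.26, -0.0] [-0.0, -0.01, 0.06] 
[-0.13, -0.27, -0.01] [-0.0, -0.0, 0.07] 
-> [ 0.4917 -0.1237  0.2114]
```

Totals: about (-1.06, -2.39), turn 0.59, tapered to a stop.

>>> arm_command([
  {"jaw": 5,"xyz": [-0.15,-0.38,0],"rot": [0,0,0.1]},
  {"jaw": 5,"xyz": [-0.15,-0.37,0],"rot": [0,0,0.09]},
  {"jaw": 5,"xyz": [-0.16,-0.36,0],"rot": [0,0,0.09]},
  {"jaw": 5,"xyz": [-0.15,-0.33,0],"rot": [0,0,0.08]},
  {"jaw": 5,"xyz": [-0.13,-0.28,0],"rot": [0,0,0.07]},
])

```text
time: 13.25
tcp_pos: [0.4876, -0.0944, 0.209]
eef_rot: [[-0.957, 0.289, -0.001], [0.289, 0.957, 0.0], [0.001, -0.0, -1.0]]
force: [-0.1, -0.3, -2.6]
opening: 0.0178
gripper_force: 59.9
```

>>> arm_command([
  {"jaw": 5,"xyz": [-0.12,-0.25,0],"rot": [0,0,0.06]},
  {"jaw": 5,"xyz": [-0.1,-0.2,0],"rot": [0,0,0.05]},
  {"jaw": 5,"xyz": [-0.06,-0.14,0],"rot": [0,0,0.03]},
  {"jaw": 5,"xyz": [-0.03,-0.07,0],"rot": [0,0,0.02]},
  {"jaw": 5,"xyz": [-0.01,-0.02,0],"rot": [0,0,0]},
])

```text
time: 13.67
tcp_pos: [0.4921, -0.123, 0.2095]
eef_rot: [[-0.952, 0.306, -0.0], [0.306, 0.952, 0.0], [0.0, 0.0, -1.0]]
force: [-0.6, -0.4, -3.2]
opening: 0.0176
gripper_force: 59.9
```

```bash
python3 pn.py rk
python3 - <<'E'
from h import *
for n in("top","scene"):
    f=np.load(n+"_rk.npz");p=f["p"].astype(int);W=world(n,f["d"]);Z=W[...,2]
    q=(p[...,1]>p[...,0]+25)&(p[...,1]>p[...,2]+20)&(Z>.135)&(Z<.172)&(abs(W[...,1]+.147)<.12)&(abs(W[...,0]-.57)<.15);print(n,rect(q,W))
plan(([.4916,-.1236,.209],rotm(-.3115),2))
E
```

```text
t 13.67 tcp [ 0.4921 -0.123   0.2095] phi -0.3113 z [-1.e-04  2.e-04 -1.e+00] F [-0.6 -0.4 -3.2] M [0.1  0.15 0.01] open 0.0176 gf 59.9 q [-0.375  0.362  1.879  0.     0.901 -1.635]
top panel world (array([ 578.7, -142.1]), array([138.3, 155.9]), 69.7, 1075, np.float64(150.6)) in tool (ahead,left) [88.3  8.3]
  slope [-0.012 -0.001] z 0.1506
scene panel world (array([ 573.7, -140.9]), array([138.5,  98.8]), 71.4, 703, np.float64(150.0)) in tool (ahead,left) [83.2  8. ]
  slope [ 0.005 -0.004] z 0.15
top (array([ 580.6, -142.8]), array([139.4,  91.8]), 71.7, 1066, np.float64(150.6))
scene (array([ 573.7, -140.9]), array([138.5,  98.8]), 71.4, 703, np.float64(150.0))
[0.0, -0.02, 0.01] [0.0, -0.0, 0.0] 
[0.0, -0.01, 0.0] [0.0, -0.0, 0.01] 
-> [ 0.4917 -0.1236  0.2092]
```

>>> arm_command([
  {"jaw": 5,"xyz": [0,0,0.1],"rot": [0,0,0]},
  {"jaw": 5,"xyz": [0,0,0.25],"rot": [0,0,0]},
  {"jaw": 5,"xyz": [0,0,0.4],"rot": [0,0,0]},
  {"jaw": 5,"xyz": [0,0,0.45],"rot": [0,0,0]},
  {"jaw": 5,"xyz": [0,0,0.45],"rot": [0,0,0]},
])

```text
time: 14.18
tcp_pos: [0.492, -0.1222, 0.1424]
eef_rot: [[-0.952, 0.305, 0.0], [0.305, 0.952, 0.0], [-0.0, 0.0, -1.0]]
force: [0.5, 0.4, -3.7]
opening: 0.0178
gripper_force: 59.9
```

>>> arm_command([
  {"jaw": 5,"xyz": [0,0,0.4],"rot": [0,0,0]},
  {"jaw": 5,"xyz": [0,0,0.3],"rot": [0,0,0]},
  {"jaw": 5,"xyz": [0,0,0.2],"rot": [0,0,0]},
  {"jaw": 5,"xyz": [0,0,0.12],"rot": [0,0,0]},
  {"jaw": 5,"xyz": [0,0,0.06],"rot": [0,0,0]},
])

```text
time: 14.6
tcp_pos: [0.492, -0.1224, 0.0997]
eef_rot: [[-0.952, 0.306, -0.001], [0.306, 0.952, 0.0], [0.001, 0.0, -1.0]]
force: [1.1, 0.1, -2.4]
opening: 0.0178
gripper_force: 59.9
```

```bash
python3 -c "
from h import *
show();plan(([.4916,-.1236,.074],rotm(-.3115),12))"
```

```text
t 14.6 tcp [ 0.492  -0.1224  0.0997] phi -0.3105 z [-8.e-04  4.e-04 -1.e+00] F [ 1.1  0.1 -2.4] M [0.06 0.18 0.02] open 0.0178 gf 59.9 q [-0.374  0.527  1.983  0.     0.632 -1.635]
[-0.0, -0.0, 0.05] [0.0, -0.0, 0.0] 
[-0.0, -0.0, 0.05] [0.0, -0.0, 0.0] 
[-0.0, -0.0, 0.05] [0.0, -0.0, 0.0] 
[-0.0, -0.0, 0.05] [0.0, -0.0, 0.0] 
[-0.0, -0.0, 0.06] [0.0, -0.0, 0.0] 
[-0.0, -0.0, 0.05] [0.0, -0.0, 0.0] 
[-0.0, -0.01, 0.06] [0.0, -0.0, 0.0] 
[-0.0, -0.0, 0.05] [0.0, -0.0, 0.0] 
[-0.0, -0.01, 0.06] [0.0, -0.0, 0.0] 
[-0.0, -0.0, 0.05] [0.0, -0.0, 0.0] 
[-0.0, -0.01, 0.06] [0.0, -0.0, 0.0] 
[-0.0, -0.0, 0.05] [0.0, -0.01, 0.01] 
-> [ 0.4916 -0.1236  0.0741]
```

>>> arm_command([
  {"jaw": 5,"xyz": [0,0,0.05],"rot": [0,0,0]},
  {"jaw": 5,"xyz": [0,0,0.05],"rot": [0,0,0]},
  {"jaw": 5,"xyz": [0,0,0.05],"rot": [0,0,0]},
  {"jaw": 5,"xyz": [0,0,0.05],"rot": [0,0,0]},
  {"jaw": 5,"xyz": [0,0,0.05],"rot": [0,0,0]},
])

```text
time: 15.02
tcp_pos: [0.4922, -0.1227, 0.0905]
eef_rot: [[-0.952, 0.306, 0.001], [0.306, 0.952, -0.0], [-0.001, 0.0, -1.0]]
force: [-1.1, 0.1, -3.2]
opening: 0.0176
gripper_force: 59.9
```

>>> arm_command([
  {"jaw": 5,"xyz": [0,0,0.05],"rot": [0,0,0]},
  {"jaw": 5,"xyz": [0,0,0.05],"rot": [0,0,0]},
  {"jaw": 5,"xyz": [0,0,0.05],"rot": [0,0,0]},
  {"jaw": 5,"xyz": [0,0,0.05],"rot": [0,0,0]},
  {"jaw": 5,"xyz": [0,0,0.05],"rot": [0,0,0]},
])

```text
time: 15.43
tcp_pos: [0.4923, -0.1227, 0.0803]
eef_rot: [[-0.952, 0.306, 0.0], [0.306, 0.952, -0.0], [-0.0, 0.0, -1.0]]
force: [-0.2, -0.5, -1.5]
opening: 0.0177
gripper_force: 59.9
```

>>> arm_command([
  {"jaw": 5,"xyz": [0,0,0.05],"rot": [0,0,0]},
  {"jaw": 5,"xyz": [0,0,0.05],"rot": [0,0,0]},
  {"jaw": 5,"xyz": [0,0,0.02],"rot": [0,0,0]},
  {"jaw": 5,"xyz": [0,0,0],"rot": [0,0,0]},
  {"jaw": 5,"xyz": [0,0,0],"rot": [0,0,0]},
])

```text
time: 15.85
tcp_pos: [0.4922, -0.1227, 0.0756]
eef_rot: [[-0.952, 0.306, 0.0], [0.306, 0.952, 0.0], [-0.0, 0.0, -1.0]]
force: [-1.0, -0.7, -1.1]
opening: 0.0178
gripper_force: 59.9
```

```bash
python3 pn.py set
python3 - <<'E'
from h import *
for n in("top","scene"):
    f=np.load(n+"_set.npz");p=f["p"].astype(int);W=world(n,f["d"]);Z=W[...,2]
    q=(p[...,1]>p[...,0]+25)&(p[...,1]>p[...,2]+20)&(Z>.005)&(Z<.06)&(abs(W[...,1]+.147)<.12)&(abs(W[...,0]-.57)<.15);print(n,rect(q,W))
E
```

```text
t 15.85 tcp [ 0.4922 -0.1227  0.0756] phi -0.3108 z [ 1.e-04  1.e-04 -1.e+00] F [-1.  -0.7 -1.1] M [ 0.06  0.02 -0.  ] open 0.0178 gf 59.9 q [-0.375  0.569  1.999  0.     0.574 -1.635]
top panel world (array([ 566.1, -137.2]), array([139.5, 122.8]), 71.2, 973, np.float64(25.6)) in tool (ahead,left) [74.8  8.7]
  slope [-0. -0.] z 0.0256
scene panel world (array([ 572.2, -137.4]), array([137.3, 112.9]), 73.5, 596, np.float64(24.9)) in tool (ahead,left) [80.7 10.4]
  slope [0.002 0.003] z 0.0249
top (array([ 579. , -141.7]), array([139.5,  95.4]), 71.2, 964, np.float64(25.6))
scene (array([ 577.6, -140.5]), array([136.9,  96.6]), 70.2, 589, np.float64(24.9))
```

>>> arm_command([
  {"jaw": 5,"xyz": [0.1,0,0],"rot": [0,0,0]},
  {"jaw": 5,"xyz": [0.2,0,0],"rot": [0,0,0]},
  {"jaw": 5,"xyz": [0.3,0,0],"rot": [0,0,0]},
  {"jaw": 5,"xyz": [0.35,0,0],"rot": [0,0,0]},
  {"jaw": 5,"xyz": [0.35,0,0],"rot": [0,0,0]},
])

```text
time: 16.37
tcp_pos: [0.4414, -0.1063, 0.0757]
eef_rot: [[-0.952, 0.306, -0.0], [0.306, 0.952, 0.0], [0.0, 0.0, -1.0]]
force: [0.4, 0.2, -2.3]
opening: 0.0177
gripper_force: 59.9
```

>>> arm_command([
  {"jaw": 5,"xyz": [0.35,0,0],"rot": [0,0,0]},
  {"jaw": 5,"xyz": [0.35,0,0],"rot": [0,0,0]},
  {"jaw": 5,"xyz": [0.35,0,0],"rot": [0,0,0]},
  {"jaw": 5,"xyz": [0.3,0,0],"rot": [0,0,0]},
  {"jaw": 5,"xyz": [0.2,0,0],"rot": [0,0,0]},
])

```text
time: 16.78
tcp_pos: [0.3819, -0.0871, 0.0758]
eef_rot: [[-0.952, 0.306, -0.001], [0.306, 0.952, 0.0], [0.001, 0.0, -1.0]]
force: [0.0, -0.1, -2.7]
opening: 0.0179
gripper_force: 59.9
```

>>> arm_command([
  {"jaw": 5,"xyz": [0,0,0],"rot": [0,0,0]},
  {"jaw": 5,"xyz": [0,0,0],"rot": [0,0,0]},
  {"jaw": 5,"xyz": [0,0,0],"rot": [0,0,0]},
  {"jaw": 5,"xyz": [0,0,0],"rot": [0,0,0]},
  {"jaw": 5,"xyz": [0,0,0],"rot": [0,0,0]},
])

```text
time: 17.2
tcp_pos: [0.3841, -0.088, 0.0756]
eef_rot: [[-0.952, 0.306, 0.0], [0.306, 0.952, -0.0], [-0.0, 0.0, -1.0]]
force: [-0.1, 0.3, -1.3]
opening: 0.0178
gripper_force: 59.9
```

```bash
python3 pn.py out
```

```text
t 17.2 tcp [ 0.3841 -0.088   0.0756] phi -0.3108 z [ 4.e-04 -1.e-04 -1.e+00] F [-0.1  0.3 -1.3] M [0.02 0.08 0.01] open 0.0178 gf 59.9 q [-0.393  0.476  2.268  0.     0.397 -1.653]
top panel world (array([ 577.9, -143.3]), array([143.7, 102.2]), 71.5, 1591, np.float64(25.6)) in tool (ahead,left) [201.5   6.6]
  slope [-0.002 -0.   ] z 0.0256
scene panel world (array([ 577.5, -140.5]), array([140.1,  94.8]), 73.9, 515, np.float64(24.9)) in tool (ahead,left) [200.2   9.1]
  slope [ 0.002 -0.004] z 0.0249
```

View pics/top_out.png

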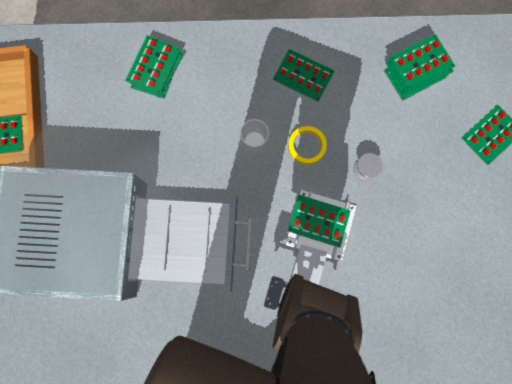

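The panel lies across the rack bars at (320,220), the blade is drawn out, and the empty drawer shows both bars. Next I lay the spatula down to the right.

>>> arm_command([
  {"jaw": 5,"xyz": [0,0,-0.2],"rot": [0,0,0]},
  {"jaw": 5,"xyz": [0,0,-0.5],"rot": [0,0,0]},
  {"jaw": 5,"xyz": [0,0,-0.6],"rot": [0,0,0]},
  {"jaw": 5,"xyz": [0,0,-0.6],"rot": [0,0,0]},
  {"jaw": 5,"xyz": [0,0,-0.35],"rot": [0,0,0]},
])

```text
time: 17.72
tcp_pos: [0.3838, -0.0879, 0.1681]
eef_rot: [[-0.952, 0.306, 0.002], [0.306, 0.952, -0.001], [-0.002, -0.0, -1.0]]
force: [0.8, 0.4, -2.2]
opening: 0.0175
gripper_force: 59.9
```

```bash
python3 -c "
from h import *
show();plan(([.44,-.32,.165],rotm(-.311),10))"
```

```text
t 17.72 tcp [ 0.3838 -0.0879  0.1681] phi -0.3107 z [ 1.9e-03 -7.0e-04 -1.0e+00] F [ 0.8  0.4 -2.2] M [-0.03  0.11 -0.01] open 0.0175 gf 59.9 q [-0.393  0.279  2.179  0.     0.682 -1.653]
[-0.31, -0.51, 0.01] [-0.0, 0.0, 0.0] 
[-0.31, -0.51, 0.01] [-0.0, 0.0, 0.0] 
[-0.31, -0.51, 0.01] [-0.0, 0.0, 0.0] 
[-0.31, -0.51, 0.01] [-0.0, 0.0, 0.0] 
[-0.31, -0.51, 0.01] [-0.0, 0.0, 0.0] 
[-0.31, -0.51, 0.01] [-0.0, 0.0, 0.0] 
[-0.31, -0.51, 0.01] [-0.0, 0.0, 0.0] 
[-0.31, -0.51, 0.0] [-0.0, 0.01, 0.0] 
[-0.32, -0.51, 0.01] [-0.0, 0.0, 0.0] 
[-0.31, -0.51, 0.0] [-0.0, 0.01, 0.0] 
-> [ 0.4399 -0.3201  0.1652]
```

>>> arm_command([
  {"jaw": 5,"xyz": [-0.31,-0.51,0],"rot": [0,0,0]},
  {"jaw": 5,"xyz": [-0.31,-0.51,0],"rot": [0,0,0]},
  {"jaw": 5,"xyz": [-0.31,-0.51,0],"rot": [0,0,0]},
  {"jaw": 5,"xyz": [-0.31,-0.51,0],"rot": [0,0,0]},
  {"jaw": 5,"xyz": [-0.31,-0.51,0],"rot": [0,0,0]},
])

```text
time: 18.13
tcp_pos: [0.4115, -0.2049, 0.1663]
eef_rot: [[-0.952, 0.306, 0.0], [0.306, 0.952, -0.0], [-0.0, 0.0, -1.0]]
force: [0.4, -0.2, -2.0]
opening: 0.0177
gripper_force: 59.9
```

>>> arm_command([
  {"jaw": 5,"xyz": [-0.31,-0.51,0],"rot": [0,0,0]},
  {"jaw": 5,"xyz": [-0.31,-0.51,0],"rot": [0,0,0]},
  {"jaw": 5,"xyz": [-0.31,-0.51,0],"rot": [0,0,0]},
  {"jaw": 5,"xyz": [-0.31,-0.51,0],"rot": [0,0,0]},
  {"jaw": 5,"xyz": [-0.31,-0.51,0],"rot": [0,0,0]},
])

```text
time: 18.55
tcp_pos: [0.4392, -0.321, 0.1662]
eef_rot: [[-0.952, 0.306, -0.0], [0.306, 0.952, 0.0], [0.0, 0.0, -1.0]]
force: [0.5, -0.1, -2.1]
opening: 0.0175
gripper_force: 59.9
```

>>> arm_command([
  {"jaw": 5,"xyz": [0,0,0.3],"rot": [0,0,0]},
  {"jaw": 5,"xyz": [0,0,0.6],"rot": [0,0,0]},
  {"jaw": 5,"xyz": [0,0,0.7],"rot": [0,0,0]},
  {"jaw": 5,"xyz": [0,0,0.5],"rot": [0,0,0]},
  {"jaw": 5,"xyz": [0,0,0.2],"rot": [0,0,0]},
])

```text
time: 18.97
tcp_pos: [0.4384, -0.3193, 0.0717]
eef_rot: [[-0.952, 0.306, -0.003], [0.306, 0.952, 0.002], [0.003, 0.002, -1.0]]
force: [0.4, 0.0, -1.1]
opening: 0.0176
gripper_force: 59.9
```

>>> arm_command([
  {"jaw": 5,"xyz": [0,0,0.05],"rot": [0,0,0]},
  {"jaw": 5,"xyz": [0,0,0],"rot": [0,0,0]},
  {"jaw": 5,"xyz": [0,0,0],"rot": [0,0,0]},
  {"jaw": 5,"xyz": [0,0,0],"rot": [0,0,0]},
  {"jaw": 5,"xyz": [0,0,0],"rot": [0,0,0]},
])

```text
time: 19.38
tcp_pos: [0.4396, -0.3202, 0.0727]
eef_rot: [[-0.952, 0.306, 0.001], [0.306, 0.952, -0.001], [-0.002, -0.001, -1.0]]
force: [-0.0, -0.3, -0.8]
opening: 0.0177
gripper_force: 59.9
```

```bash
python3 b.py dn
```

```text
t 19.38 tcp [ 0.4396 -0.3202  0.0727] phi -0.3107 z [ 0.0013 -0.0011 -1.    ] F [-0.  -0.3 -0.8] M [ 0.01  0.08 -0.01] open 0.0177 gf 59.9 q [-0.751  0.607  1.912  0.     0.621 -2.011]
top 862 703 slope u,v [0.0033 0.0092] top rel tcp at u=80: -60.8 u range [ 45.9 129.8] v [-32.9  36.3]
scene 526 367 slope u,v [0.0074 0.006 ] top rel tcp at u=80: -62.3 u range [ 35.7 132.7] v [-33.8  36.9]
```

>>> arm_command([
  {"jaw": 5,"xyz": [0,0,0.1],"rot": [0,0,0]},
  {"jaw": 5,"xyz": [0,0,0.06],"rot": [0,0,0]},
  {"jaw": 5,"xyz": [0,0,0.03],"rot": [0,0,0]},
  {"jaw": 5,"xyz": [0,0,0.02],"rot": [0,0,0]},
  {"jaw": 5,"xyz": [0,0,0.02],"rot": [0,0,0]},
])

```text
time: 19.9
tcp_pos: [0.4392, -0.3199, 0.0622]
eef_rot: [[-0.952, 0.306, -0.0], [0.306, 0.952, 0.0], [0.0, 0.0, -1.0]]
force: [-1.4, 0.3, 3.5]
opening: 0.0176
gripper_force: 59.9
```

>>> arm_command([
  {"jaw": 5,"xyz": [0,0,0.01],"rot": [0,0,0]},
  {"jaw": 5,"xyz": [0,0,0],"rot": [0,0,0]},
  {"jaw": 5,"xyz": [0,0,0],"rot": [0,0,0]},
  {"jaw": 5,"xyz": [0,0,0],"rot": [0,0,0]},
  {"jaw": 5,"xyz": [0,0,0],"rot": [0,0,0]},
])

```text
time: 20.32
tcp_pos: [0.4392, -0.3199, 0.0622]
eef_rot: [[-0.952, 0.306, -0.0], [0.306, 0.952, 0.0], [0.0, 0.0, -1.0]]
force: [-2.4, 1.3, 4.3]
opening: 0.018
gripper_force: 59.9
```

```bash
python3 -c "
from h import *
show()"
```

```text
t 20.32 tcp [ 0.4392 -0.3199  0.0622] phi -0.3108 z [-0.e+00  1.e-04 -1.e+00] F [-2.4  1.3  4.3] M [0.26 0.34 0.02] open 0.018 gf 59.9 q [-0.751  0.625  1.918  0.     0.599 -2.011]
```

>>> arm_command([
  {"jaw": 30,"xyz": [0,0,0],"rot": [0,0,0]},
  {"jaw": 50,"xyz": [0,0,0],"rot": [0,0,0]},
  {"jaw": 70,"xyz": [0,0,0],"rot": [0,0,0]},
  {"jaw": 80,"xyz": [0,0,0],"rot": [0,0,0]},
  {"jaw": 80,"xyz": [0,0,0],"rot": [0,0,0]},
])

```text
time: 20.73
tcp_pos: [0.4393, -0.32, 0.0619]
eef_rot: [[-0.952, 0.306, 0.0], [0.306, 0.952, 0.0], [-0.0, 0.0, -1.0]]
force: [0.2, -0.1, 0.4]
opening: 0.0458
gripper_force: 0.0
```

>>> arm_command([
  {"jaw": 80,"xyz": [0,0,-0.5],"rot": [0,0,0]},
  {"jaw": 80,"xyz": [0,0,-1],"rot": [0,0,0]},
  {"jaw": 80,"xyz": [0,0,-1],"rot": [0,0,0]},
  {"jaw": 80,"xyz": [0,0,-1],"rot": [0,0,0]},
  {"jaw": 80,"xyz": [0,0,-0.7],"rot": [0,0,0]},
])

```text
time: 21.15
tcp_pos: [0.4395, -0.3201, 0.2335]
eef_rot: [[-0.952, 0.306, 0.002], [0.306, 0.952, -0.002], [-0.003, -0.001, -1.0]]
force: [0.0, -0.1, 0.7]
opening: 0.0777
gripper_force: 0.0
```

Run:
```python
from h import *
show()
for n in("top","scene"):
    p,d=snapshot(n);W=world(n,d);P=np.array([.4392,-.3199]);a=np.array([.952,-.306]);b=np.array([.306,.952])
    u=(W[...,:2]-P)@a;v=(W[...,:2]-P)@b;m=(u>.045)&(u<.125)&(abs(v)<.03)&(abs(W[...,2])<.02)
    c=np.linalg.lstsq(np.c_[u[m]-.08,v[m],np.ones(m.sum())],W[m][:,2],rcond=None)[0];print(n,m.sum(),np.round(c,4))
# gripper for the push: tool x along +drawer x (world ~ +y), tool y along ... 
th=np.pi/2-.077
c,s=np.cos(th),np.sin(th);Rp=np.array([[c,s,0],[s,-c,0],[0,0,-1.]])
H=np.array([.5323,.1945])-(105+15+35)*1e-3*np.array([.077,.997]);print("handle",H)
st=H-np.array([.077,.997])*.06
print("start",st)
S=plan(([*st,.21],Rp,14))
```

```text
t 21.15 tcp [ 0.4395 -0.3201  0.2335] phi -0.3107 z [ 0.0022 -0.002  -1.    ] F [ 0.  -0.1  0.7] M [-0.02  0.   -0.02] open 0.0777 gf 0.0 q [-0.751  0.382  1.768  0.     0.989 -2.011]
top 565 [0.0055 0.0046 0.0011]
scene 346 [-0.0025 -0.0026  0.0003]
handle [0.520365 0.039965]
start [ 0.515745 -0.019855]
[0.04, 0.55, 0.04] [0.0, 0.01, 0.8] 
[0.09, 0.55, 0.04] [0.0, 0.0, 0.8] 
[0.14, 0.54, 0.04] [0.0, 0.0, 0.8] 
[0.19, 0.52, 0.04] [0.0, 0.01, 0.79] 
[0.24, 0.5, 0.04] [0.0, 0.0, 0.8] 
[0.29, 0.47, 0.04] [0.0, 0.01, 0.79] 
[0.33, 0.44, 0.04] [0.0, 0.0, 0.8] 
[0.37, 0.41, 0.04] [0.0, 0.0, 0.79] 
[0.41, 0.38, 0.05] [0.0, 0.01, 0.8] 
[0.44, 0.33, 0.04] [0.0, 0.0, 0.79] 
[0.47, 0.29, 0.05] [0.0, 0.01, 0.8] 
[0.5, 0.24, 0.05] [0.01, 0.0, 0.79] 
[0.52, 0.2, 0.04] [0.0, 0.01, 0.8] 
[0.54, 0.14, 0.05] [0.01, 0.0, 0.79] 
-> [ 0.5156 -0.0198  0.2099]
```

>>> arm_command([
  {"jaw": 40,"xyz": [0.04,0.55,0.04],"rot": [0,0,0.8]},
  {"jaw": 0,"xyz": [0.09,0.55,0.04],"rot": [0,0,0.8]},
  {"jaw": 0,"xyz": [0.14,0.54,0.04],"rot": [0,0,0.8]},
  {"jaw": 0,"xyz": [0.19,0.52,0.04],"rot": [0,0,0.79]},
  {"jaw": 0,"xyz": [0.24,0.5,0.04],"rot": [0,0,0.8]},
], force=20)

```text
time: 21.67
tcp_pos: [0.4661, -0.2111, 0.2209]
eef_rot: [[-0.701, 0.714, -0.001], [0.714, 0.701, 0.001], [0.001, -0.0, -1.0]]
force: [-0.5, -0.2, 0.3]
opening: 0.0522
gripper_force: 0.0
```

>>> arm_command([
  {"jaw": 0,"xyz": [0.29,0.47,0.04],"rot": [0,0,0.79]},
  {"jaw": 0,"xyz": [0.33,0.44,0.04],"rot": [0,0,0.8]},
  {"jaw": 0,"xyz": [0.37,0.41,0.04],"rot": [0,0,0.79]},
  {"jaw": 0,"xyz": [0.41,0.38,0.05],"rot": [0,0,0.8]},
  {"jaw": 0,"xyz": [0.44,0.33,0.04],"rot": [0,0,0.79]},
])

```text
time: 22.08
tcp_pos: [0.4927, -0.1038, 0.2125]
eef_rot: [[-0.296, 0.955, -0.001], [0.955, 0.296, 0.001], [0.001, -0.001, -1.0]]
force: [0.5, 0.5, -0.5]
opening: 0.0185
gripper_force: 0.0
```

>>> arm_command([
  {"jaw": 0,"xyz": [0.47,0.29,0.05],"rot": [0,0,0.8]},
  {"jaw": 0,"xyz": [0.5,0.24,0.05],"rot": [0,0,0.79]},
  {"jaw": 0,"xyz": [0.52,0.2,0.04],"rot": [0,0,0.8]},
  {"jaw": 0,"xyz": [0.54,0.14,0.05],"rot": [0,0,0.79]},
  {"jaw": 0,"xyz": [0.25,0,0],"rot": [0,0,0]},
])

```text
time: 22.5
tcp_pos: [0.5152, -0.0068, 0.2048]
eef_rot: [[0.08, 0.997, -0.001], [0.997, -0.08, 0.001], [0.0, -0.002, -1.0]]
force: [-0.0, -0.6, -0.9]
opening: 0.0004
gripper_force: 0.0
```

Run:
```python
from h import *
show()
th=np.pi/2-.077
c,s=np.cos(th),np.sin(th);Rp=np.array([[c,s,0],[s,-c,0],[0,0,-1.]])
d=np.array([c,s]);H=np.array([.5204,.04])
a=H-d*.047
S=plan(([*a,.085],Rp,5),([*(H-d*.015+d*.2185),.085],Rp,15))
```

```text
t 22.5 tcp [ 0.5152 -0.0068  0.2048] phi -1.6511 z [-1.5e-03  6.0e-04 -1.0e+00] F [-0.  -0.6 -0.9] M [-0.08  0.02 -0.02] open 0.0004 gf 0.0 q [-0.142  0.379  1.866  0.     0.898 -0.062]
[0.0, 0.01, 0.6] [-0.0, -0.0, -0.01] 
[0.0, 0.01, 0.6] [-0.0, -0.0, -0.0] 
[0.0, 0.01, 0.6] [-0.0, -0.0, -0.01] 
[0.0, 0.01, 0.6] [-0.01, -0.0, -0.0] 
[0.0, 0.0, 0.59] [-0.0, -0.0, -0.01] 
-> [ 0.5166 -0.0069  0.0852]
[0.42, 0.0, 0.0] [-0.0, -0.0, 0.0] 
[0.42, 0.0, 0.0] [-0.0, -0.0, 0.0] 
[0.42, 0.0, 0.0] [-0.0, -0.0, 0.0] 
[0.42, 0.0, 0.0] [-0.0, -0.0, 0.0] 
[0.42, 0.0, 0.0] [-0.0, -0.0, 0.0] 
[0.42, 0.0, 0.0] [-0.0, -0.0, 0.0] 
[0.42, 0.0, 0.0] [-0.0, -0.0, 0.0] 
[0.42, 0.0, 0.0] [-0.0, -0.0, 0.0] 
[0.41, 0.0, 0.0] [-0.0, -0.0, 0.0] 
[0.42, 0.0, 0.0] [-0.0, -0.0, 0.0] 
[0.41, 0.0, 0.0] [-0.0, -0.0, 0.0] 
[0.42, 0.0, 0.0] [-0.0, -0.0, 0.0] 
[0.41, 0.0, 0.0] [-0.0, -0.0, 0.0] 
[0.42, 0.0, 0.0] [-0.0, -0.0, 0.0] 
[0.41, 0.01, 0.01] [-0.0, -0.0, 0.0] 
-> [0.5362 0.2427 0.0849]
```

>>> arm_command([
  {"jaw": 0,"xyz": [0,0.01,0.6],"rot": [0,0,0]},
  {"jaw": 0,"xyz": [0,0.01,0.6],"rot": [0,0,0]},
  {"jaw": 0,"xyz": [0,0.01,0.6],"rot": [0,0,0]},
  {"jaw": 0,"xyz": [0,0.01,0.6],"rot": [0,0,0]},
  {"jaw": 0,"xyz": [0,0,0.59],"rot": [0,0,0]},
])

```text
time: 22.92
tcp_pos: [0.5163, -0.0091, 0.0848]
eef_rot: [[0.073, 0.997, -0.001], [0.997, -0.073, 0.0], [0.0, -0.001, -1.0]]
force: [0.9, -0.2, -0.5]
opening: 0.0003
gripper_force: 0.0
```

>>> arm_command([
  {"jaw": 0,"xyz": [0.2,0,0],"rot": [0,0,0]},
  {"jaw": 0,"xyz": [0.3,0,0],"rot": [0,0,0]},
  {"jaw": 0,"xyz": [0.3,0,0],"rot": [0,0,0]},
  {"jaw": 0,"xyz": [0.35,0,0],"rot": [0,0,0]},
  {"jaw": 0,"xyz": [0.4,0,0],"rot": [0,0,0]},
])

```text
time: 23.33
tcp_pos: [0.5219, 0.0541, 0.0878]
eef_rot: [[0.075, 0.997, 0.002], [0.997, -0.075, -0.0], [-0.0, 0.002, -1.0]]
force: [1.0, -3.4, -3.3]
opening: 0.0007
gripper_force: 1.8
```

Run:
```python
from h import *
show();p,d=snapshot("top");W=world("top",d);Z=W[...,2]
m=(Z>.098)&(Z<.112)&(W[...,1]>.02)&(W[...,1]<.3)&(abs(W[...,0]-.53)<.13)
k,l,s,_=cv2.connectedComponentsWithStats(m.astype(np.uint8))
for i in range(1,k):
    if s[i,4]>60: print(rect(l==i,W))
```

```text
t 23.33 tcp [0.5219 0.0541 0.0878] phi -1.6463 z [ 1.7e-03 -4.0e-04 -1.0e+00] F [ 1.  -3.4 -3.3] M [-0.74 -0.01 -0.  ] open 0.0007 gf 1.8 q [-2.30e-02  5.64e-01  1.95e+00 -1.00e-03  6.26e-01  5.30e-02]
(array([615.5, 107. ]), array([15.2, 46.7]), 85.6, 123, np.float64(104.7))
```

>>> arm_command([
  {"jaw": 0,"xyz": [0.42,0,0],"rot": [0,0,0]},
  {"jaw": 0,"xyz": [0.42,0,0],"rot": [0,0,0]},
  {"jaw": 0,"xyz": [0.42,0,0],"rot": [0,0,0]},
  {"jaw": 0,"xyz": [0.42,0,0],"rot": [0,0,0]},
  {"jaw": 0,"xyz": [0.42,0,0],"rot": [0,0,0]},
])

```text
time: 23.8
tcp_pos: [0.5284, 0.1378, 0.0879]
eef_rot: [[0.075, 0.997, 0.002], [0.997, -0.075, -0.0], [0.0, 0.002, -1.0]]
force: [1.3, -3.7, -1.2]
opening: 0.0004
gripper_force: 1.8
```

>>> arm_command([
  {"jaw": 0,"xyz": [0.42,0,0],"rot": [0,0,0]},
  {"jaw": 0,"xyz": [0.42,0,0],"rot": [0,0,0]},
  {"jaw": 0,"xyz": [0.42,0,0],"rot": [0,0,0]},
  {"jaw": 0,"xyz": [0.42,0,0],"rot": [0,0,0]},
  {"jaw": 0,"xyz": [0.3,0,0],"rot": [0,0,0]},
])

```text
time: 24.22
tcp_pos: [0.5345, 0.2174, 0.0879]
eef_rot: [[0.075, 0.997, 0.002], [0.997, -0.075, 0.001], [0.001, 0.002, -1.0]]
force: [1.4, -3.1, 1.8]
opening: 0.0006
gripper_force: 1.6
```

```bash
cat > dr.py <<'E'
from h import *
show();p,d=snapshot("top");cv2.imwrite("pics/dr.png",p[:,:,::-1]);W=world("top",d);Z=W[...,2]
m=(Z>.098)&(Z<.112)&(W[...,1]>.02)&(W[...,1]<.35)&(abs(W[...,0]-.53)<.13)
k,l,s,_=cv2.connectedComponentsWithStats(m.astype(np.uint8))
for i in range(1,k):
    if s[i,4]>40:
        r=rect(l==i,W);c=r[0];print(r,"out mm",222.5-(c[1]-(82.3-(c[0]-523.5)*.077)))
E
python3 dr.py
```

```text
t 24.22 tcp [0.5345 0.2174 0.0879] phi -1.6457 z [ 2.5e-03  5.0e-04 -1.0e+00] F [ 1.4 -3.1  1.8] M [-0.66 -0.28 -0.01] open 0.0006 gf 1.6 q [ 0.272  0.616  1.82  -0.     0.703  0.347]
(array([631. , 270.2]), array([15.8, 42.9]), 84.4, 111, np.float64(105.1)) out mm 26.32249999999999
```

>>> arm_command([
  {"jaw": 0,"xyz": [0.2,0,0],"rot": [0,0,0]},
  {"jaw": 0,"xyz": [0.2,0,0],"rot": [0,0,0]},
  {"jaw": 0,"xyz": [0.1,0,0],"rot": [0,0,0]},
  {"jaw": 0,"xyz": [0.1,0,0],"rot": [0,0,0]},
  {"jaw": 0,"xyz": [0,0,0],"rot": [0,0,0]},
])

```text
time: 24.68
tcp_pos: [0.536, 0.2398, 0.0867]
eef_rot: [[0.077, 0.997, 0.0], [0.997, -0.077, 0.0], [0.0, 0.0, -1.0]]
force: [-0.6, 0.6, 0.0]
opening: 0.0008
gripper_force: 0.0
```

>>> arm_command([
  {"jaw": 0,"xyz": [0,0,0],"rot": [0,0,0]},
  {"jaw": 0,"xyz": [0,0,0],"rot": [0,0,0]},
  {"jaw": 0,"xyz": [0,0,0],"rot": [0,0,0]},
  {"jaw": 0,"xyz": [0,0,0],"rot": [0,0,0]},
  {"jaw": 0,"xyz": [0,0,0],"rot": [0,0,0]},
])

```text
time: 25.1
tcp_pos: [0.5359, 0.2395, 0.0864]
eef_rot: [[0.077, 0.997, -0.0], [0.997, -0.077, 0.0], [0.0, -0.0, -1.0]]
force: [-0.0, 0.4, -0.5]
opening: 0.0008
gripper_force: 0.0
```

```bash
python3 dr.py
```

```text
t 25.1 tcp [0.5359 0.2395 0.0864] phi -1.6478 z [-1.e-04  1.e-04 -1.e+00] F [-0.   0.4 -0.5] M [-0.07  0.05 -0.  ] open 0.0008 gf 0.0 q [0.308 0.629 1.794 0.    0.718 0.385]
(array([633.7, 293.6]), array([15.5, 41.5]), 83.5, 105, np.float64(105.2)) out mm 2.7145999999999617
```

>>> arm_command([
  {"jaw": 0,"xyz": [0.04,0,0],"rot": [0,0,0]},
  {"jaw": 0,"xyz": [0.04,0,0],"rot": [0,0,0]},
  {"jaw": 0,"xyz": [0.03,0,0],"rot": [0,0,0]},
  {"jaw": 0,"xyz": [0.03,0,0],"rot": [0,0,0]},
  {"jaw": 0,"xyz": [0,0,0],"rot": [0,0,0]},
])

```text
time: 25.57
tcp_pos: [0.5363, 0.2455, 0.0864]
eef_rot: [[0.077, 0.997, 0.0], [0.997, -0.077, 0.0], [0.0, 0.0, -1.0]]
force: [-0.5, 0.7, -0.3]
opening: 0.0002
gripper_force: 0.2
```

```bash
python3 dr.py
```

```text
t 25.57 tcp [0.5363 0.2455 0.0864] phi -1.6476 z [ 1.e-04  3.e-04 -1.e+00] F [-0.5  0.7 -0.3] M [-0.19  0.08  0.01] open 0.0002 gf 0.2 q [0.317 0.632 1.787 0.    0.722 0.394]
(array([636.8, 298.6]), array([16.5, 44.1]), 86.1, 111, np.float64(106.0)) out mm -2.5241000000000327
```

>>> arm_command([
  {"jaw": 0,"xyz": [0.03,0,0],"rot": [0,0,0]},
  {"jaw": 0,"xyz": [0.03,0,0],"rot": [0,0,0]},
  {"jaw": 0,"xyz": [0.02,0,0],"rot": [0,0,0]},
  {"jaw": 0,"xyz": [0,0,0],"rot": [0,0,0]},
  {"jaw": 0,"xyz": [0,0,0],"rot": [0,0,0]},
])

```text
time: 26.03
tcp_pos: [0.5364, 0.2465, 0.0864]
eef_rot: [[0.076, 0.997, -0.001], [0.997, -0.076, -0.003], [-0.003, -0.001, -1.0]]
force: [0.6, -17.1, 3.1]
opening: 0.0002
gripper_force: 8.5
```

```bash
python3 dr.py
```

```text
t 26.03 tcp [0.5364 0.2465 0.0864] phi -1.6472 z [-0.0014 -0.0028 -1.    ] F [  0.6 -17.1   3.1] M [-3.05  0.03  0.07] open 0.0002 gf 8.5 q [ 0.32   0.633  1.784 -0.003  0.726  0.399]
(array([636.7, 298.6]), array([16.1, 43.7]), 85.8, 106, np.float64(105.3)) out mm -2.516400000000033
```

The force rose to 17 N against the stop, so the drawer is home. Backing off, rising clear and looking.

>>> arm_command([
  {"jaw": 0,"xyz": [-0.2,0,0],"rot": [0,0,0]},
  {"jaw": 0,"xyz": [-0.4,0,0],"rot": [0,0,0]},
  {"jaw": 0,"xyz": [-0.4,0,0],"rot": [0,0,0]},
  {"jaw": 0,"xyz": [-0.4,0,0],"rot": [0,0,0]},
  {"jaw": 0,"xyz": [-0.3,0,0],"rot": [0,0,0]},
])

```text
time: 26.5
tcp_pos: [0.5312, 0.1797, 0.0865]
eef_rot: [[0.077, 0.997, 0.0], [0.997, -0.077, 0.0], [0.0, 0.0, -1.0]]
force: [0.6, 0.6, -0.7]
opening: 0.0008
gripper_force: 0.0
```

>>> arm_command([
  {"jaw": 0,"xyz": [0,0,-0.5],"rot": [0,0,0]},
  {"jaw": 0,"xyz": [0,0,-0.9],"rot": [0,0,0]},
  {"jaw": 0,"xyz": [0,0,-0.9],"rot": [0,0,0]},
  {"jaw": 0,"xyz": [0,0,-0.9],"rot": [0,0,0]},
  {"jaw": 0,"xyz": [0,0,-0.5],"rot": [0,0,0]},
])

```text
time: 26.92
tcp_pos: [0.532, 0.1807, 0.2384]
eef_rot: [[0.077, 0.997, 0.004], [0.997, -0.077, 0.001], [0.002, 0.004, -1.0]]
force: [-0.0, -0.7, 0.2]
opening: 0.0003
gripper_force: 0.0
```

>>> arm_command([
  {"jaw": 0,"xyz": [0,0,0],"rot": [0,0,0]},
  {"jaw": 0,"xyz": [0,0,0],"rot": [0,0,0]},
  {"jaw": 0,"xyz": [0,0,0],"rot": [0,0,0]},
  {"jaw": 0,"xyz": [0,0,0],"rot": [0,0,0]},
  {"jaw": 0,"xyz": [0,0,0],"rot": [0,0,0]},
])

```text
time: 27.33
tcp_pos: [0.531, 0.1805, 0.2332]
eef_rot: [[0.077, 0.997, -0.002], [0.997, -0.077, -0.0], [-0.0, -0.002, -1.0]]
force: [-0.2, -0.1, -1.1]
opening: 0.0004
gripper_force: 0.0
```

```bash
python3 pn.py end; python3 dr.py
```

```text
t 27.33 tcp [0.531  0.1805 0.2332] phi -1.6476 z [-2.1e-03 -3.0e-04 -1.0e+00] F [-0.2 -0.1 -1.1] M [-0.01  0.01  0.01] open 0.0004 gf 0.0 q [0.21  0.407 1.725 0.    1.011 0.287]
top panel world (array([ 578.7, -141.9]), array([140.2, 104.1]), 71.4, 1717, np.float64(25.7)) in tool (ahead,left) [317.8  72.3]
  slope [ 0.001 -0.002] z 0.0257
scene panel world (array([ 572.2, -138.5]), array([139.1, 113.8]), 73.2, 753, np.float64(24.9)) in tool (ahead,left) [314.8  65.6]
  slope [0.004 0.006] z 0.0249
t 27.43 tcp [0.5312 0.1805 0.2335] phi -1.6476 z [-1.4e-03 -2.0e-04 -1.0e+00] F [ 0.1  0.6 -0.2] M [-0.11  0.04 -0.01] open 0.0003 gf 0.0 q [0.21  0.407 1.724 0.    1.011 0.287]
(array([644.1, 298.2]), array([17.5, 28.9]), 83.8, 85, np.float64(105.6)) out mm -2.6861999999999853
```

View pics/top_end.png

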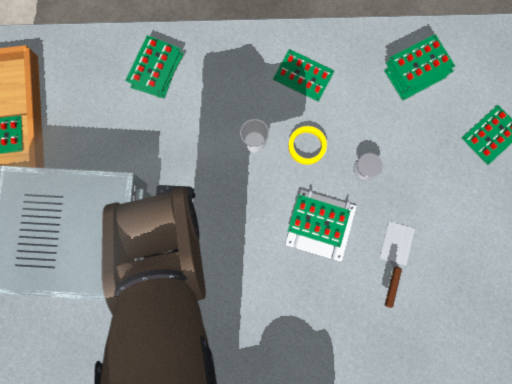

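The panel lies square on the rack at (320,221), the spatula is flat at (397,245), and the drawer is closed. The tin, tape and reel have not moved.

```bash
python3 -c "
from plant import *
print(close_job())"
```

```text
the job is handed in; nothing more can be done
None
```

The job is handed in after about 27 s of robot time, with no verdict returned; my last checks showed the panel flat and square about 11 mm off the rack's middle, the drawer home against its stop, the spatula flat on the bench, and the reel, tape and tin where they stood.

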